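# Build up the jackshaft in the vice

### The job

Slide the loose parts down onto the upright shaft in the vice, in this order from the bottom: ball bearing against the shoulder, brass spacer, aluminium sprocket with its hub up, and the red clamp collar on top. Each must lie flat and fully home on the one below, and the jar of screws, the piston, the pliers and the spanner must stay where they are.

Things in the scene. Friction and masses are not known exactly. Their poses are not given: they have to be found in the camera images.
- shaft_seat (a point): Steel shaft upright in the jaws of a blue, fixed vice (205 x 124 mm), which stands left or right. Point: on its axis, on top of its 25 mm diameter shoulder, where the first part sits, 85 mm above the bench; z up. Above it the shaft is 16 mm in diameter for 43 mm, then tapers to an 11 mm threaded end with a chamfered tip 54 mm above the point. The jaws (90 mm wide) end 15 mm below the point.
- bearing_c (a point): Ball bearing: steel ring 42 mm in diameter, 12 mm high, with a 20 mm bore and a narrow blue seal round its top face, lying flat and loose. The point is its centre, half-way up (6 mm above its underside); z is its axis.
- spacer_c (a point): Plain brass spacer ring, 28 mm in diameter, 10 mm high, 20 mm bore, lying flat and loose. The point is its centre, half-way up (5 mm above its underside); z is its axis.
- sprocket_c (a point): Aluminium sprocket, 14 teeth, lying flat and loose, hub up: toothed plate 64 mm over the teeth and 6 mm thick at the bottom, round hub 38 mm in diameter and 10 mm high on it (16 mm in all), 20 mm bore through both. The point is its centre, half-way up (8 mm above its underside); z is its axis, out of the hub side.
- collar_c (a point): Red clamp collar (shaft collar): ring 38 mm in diameter, 12 mm high, 20 mm bore, with a narrow black slit in its rim, lying flat and loose. The point is its centre, half-way up (6 mm above its underside); z is its axis.
- jar_c (a point): Bystander: clear glass jar of screws with a closed yellow lid, 58 mm in diameter, 81 mm high, standing loose. The point is its centre, half-way up; z is its axis.
- piston_c (a point): Bystander: steel piston standing crown up, loose, 52 mm in diameter, 50 mm high. The point is its centre, half-way up.
- pliers_c (a point): Bystander: needle-nose pliers with orange handles lying flat, loose, 172 mm long, 52 mm wide over the handles, 12 mm high. The point is near the middle of their length; x points along them to the nose.
- wrench: Bystander: steel spanner lying flat, loose, 160 mm long, at most 40 mm wide and under 12 mm high. The origin is under the middle of it; x points along it.
- organiser: Bystander: round grey plastic turntable organiser with six compartments of screws and nuts, 176 mm in diameter, 56 mm high at the rim, with a central knob up to 93 mm. The origin is the centre of its foot on the bench. Its foot is fixed; it stands on the side where the vice does not.
Things that resemble listed ones, but are neither listed nor needed, are in the scene too. There is more than one size of the part that bears collar_c; the job needs the smallest. Leave any brown look-alike of the part that bears sprocket_c alone.

How it is judged (in metres and radians):
On the way, in this order (a step that is already met when the one before it is completed fails the run):
1. the steel ball bearing is on the shaft, flat and fully home (horizontal distance between bearing_c and shaft_seat below 0.004 m and z of bearing_c in the frame of shaft_seat between 0.003 and 0.009 m and angle between bearing_c's own z axis and vertical below 0.12 rad), for 0.2 s.
2. the brass spacer is on the shaft, flat and fully home (horizontal distance between spacer_c and shaft_seat below 0.004 m and z of spacer_c in the frame of shaft_seat between 0.014 and 0.02 m and angle between spacer_c's own z axis and vertical below 0.12 rad), for 0.2 s.
3. the aluminium sprocket is on the shaft, flat and fully home (horizontal distance between sprocket_c and shaft_seat below 0.004 m and z of sprocket_c in the frame of shaft_seat between 0.027 and 0.033 m and angle between sprocket_c's own z axis and vertical below 0.12 rad), for 0.2 s.
4. the red collar is on the shaft, flat and fully home (horizontal distance between collar_c and shaft_seat below 0.004 m and z of collar_c in the frame of shaft_seat between 0.041 and 0.047 m and angle between collar_c's own z axis and vertical below 0.12 rad), for 0.2 s.
At the end, for the whole second after the job is handed in: All four parts are on the shaft: the centre of each within 4 mm of the shaft's axis, flat to 0.12 rad, and at its height in the stack (centres 6, 17, 30 and 44 mm above the shoulder for bearing, spacer, sprocket and collar) to 3 mm, the sprocket's hub up, all released and at rest (below 0.01 m/s) (all of step 1 and all of step 2 and all of step 3 and all of step 4 and linear speed of each of bearing, spacer, sprocket, collar below 0.01 m/s); the robot touches nothing.
It fails at once if the jar of screws moved by more than 30 mm (distance of jar_c from where it was at the start of the episode above 0.03 m).
It fails at once if the piston moved by more than 30 mm (distance of piston_c from where it was at the start of the episode above 0.03 m).
It fails at once if the pliers moved by more than 30 mm (distance of pliers_c from where it was at the start of the episode above 0.03 m).
It fails at once if the spanner moved by more than 30 mm (distance of wrench from where it was at the start of the episode above 0.03 m).
It fails at once if the jar of screws or the piston is tipped over (angle between any of jar_c, piston_c's own z axis and vertical above 0.5 rad).
It also fails if it takes over 112 s, if anything falls off the work surface, if the arm or the gripper's body presses on something with over 40 N, if the wrist force passes 120 N, or if a joint passes its speed limit or range.

### The arm

A 6-joint arm with a two-finger parallel gripper is mounted at the origin on the work surface. World frame = base frame: x ahead of the robot, y to its left, z up, the work surface at z = 0. Lengths are in m, angles in degrees, forces in N, time in s.
With the tool pointing down it reaches from about 0.375 to 0.925 m from the base axis. Payload 5.7 kg.
Tool frame: the origin (TCP) lies at the very end of the fingers, on their centre line; the grasp point (between the pads) lies 19 mm behind it; z points along the fingers, y is the direction in which the jaws open and shut (so a half turn about z gives the same grasp; the last joint's range is limited). The gripper opens to 85 mm and grips with 20 to 120 N. Pads are 22 mm wide; open, the fingers measure 114 mm over their backs; the gripper's body (76 mm by 85 mm) begins 54 mm behind the grasp point. The pads swing forward as they close: fully open they stand 13 mm farther back than shut.
Start: joints at [64.968, 20.558, 86.54, -0, 72.909, -6.595], TCP at [0.19, 0.569, 0.209] pointing down, gripper open.
Joint ranges: [-170.27, 170.27], [-57.76, 135], [12.27, 136.19], [-55.21, 235.2], [11.17, 155.16], [-170.74, 170.74]. Speed limits (degrees/s): [136.94, 136.94, 180, 180, 180, 180].

### API

Orientations are given as a 3x3 rotation matrix whose columns are the frame's x, y, z axes.
In Python, from plant import robot, vision, close_job gives the robot as it stands.
- The arm moves only by the tool play_rows, never from a script. Its argument "moves" is a list of rows, each an object of numbers: "dx", "dy", "dz": the shift along the tool's x, y, z in mm; "turn": the turn about the tool's z in degrees; "grip": the opening, from 0 (shut) to 1 (fully open). In form: [{"dx": .., "dy": .., "dz": .., "turn": .., "grip": ..}, ...]. A call has 1 to 12 rows; each row is the pose to reach, as a shift and turn from the pose commanded when the call began, along the tool's axes at that moment; what a row does not reach only later rows make up. A row lasts 1/12 s, in which the tool goes at most 41.7 mm and 7.16 degrees, less where a joint would pass 70% of its speed; a pose out of reach is approached as far as the arm can. A call with a gripper value outside its range is refused whole. The fingers move at their own pace and stop on an object; "squeeze" is the grip in N (left out, the last holds). Time passes only in rows, so rows that repeat a pose let the fingers close. It gives the time, the measured TCP pose, the force and the opening at its end, in the units of the state.
- robot.get_obs(): the state, without advancing time (a new reading comes with each control period).
- vision.snapshot(name): name is "scene" or "top" or "wrist"; returns a dict with "img" (384x512x3 uint8, blue, green, red), "range_z" (384x512 float32, m along the optical axis (not along the pixel's ray), 0 where there is no reading), "fx", "fy", "cx", "cy" (pixels), "extrinsics" (4x4, takes a point from world to camera coordinates). Camera axes: x right, y down, z forward; pixel columns grow to the right and rows downward; lengths in m; the calibration is good to about 2 mm. A picture is of the moment at which its call begins.
- close_job(): hands the job in, once; it reports no verdict.
Trained networks look in a picture, given as the dict that the camera call returned (one of the last four; its "shot" number tells which), for a name from the list of things; names that differ only in an ending like _2 or _b are one class to them, and where a whole thing is asked for, a point or a joint stands for the part that bears it (a point fixed in the world has none). Each returns a list of dicts, best first, with "conf" (0 to 1); they miss things now and then, are a little off and sometimes report something else, mostly with a low value. They report only what shows in the picture. A call takes as long as a camera call. They do not tell look-alikes from the thing itself.
- vision.spot_in(picture, query): "xyz" ([x, y, z] in m, in world coordinates, good to about 4 mm: the middle of the surface that is visible of it).
- vision.regions_of(picture, query): "mask" (384x512 bool, what is visible of it).
- vision.mark_of(picture, query): "xyz" ([x, y, z] in m, in world coordinates, good to about 4 mm: a listed point, or the origin of a listed thing).
The state is a dict: "clock": time; "joint_positions": joint angles; "qvel": joint speeds; "joint_efforts": joint torques, N m; "tool_pos": TCP position; "tcp_rot": TCP orientation; "ft_force": force on the tool from outside, world axes, zero at the start; "moment": the same for the moment, N m; "finger_gap": opening from 0.0 (shut) to 1.0 (fully open).
Only numpy, scipy, OpenCV 4.12 (cv2) and the standard library are available. Lean on these libraries where they do the work, as an engineer would, in place of code of your own. Each camera call takes 0.05 s, during which the arm holds its last target.

## Working session

There is one attempt and no reset: what is moved stays moved. The work goes in short steps, Python scripts to look and compute and a tool call to move; the robot and the scene stay as the last step left them, time stands still between calls to the robot, and variables do not carry over. Pictures are saved under pics/ and viewed, and the job is handed in when it is done.

Besides the shell and the picture viewer there is one more tool, called after "Request:" as a command line: name --argument value ..., lists and objects as JSON in quotes. play_rows: Moves the arm, as the interface text tells. Its arguments: {"type":"object","properties":{"moves":{"type":"array"},"squeeze":{"type":"number"}},"required":["moves"]}

```bash
ls; mkdir -p pics; python3 - <<'E'
from plant import robot, vision
import cv2,numpy as np,pickle
o=robot.get_obs(); print(o['clock'],o['tool_pos'],np.round(o['tcp_rot'],3),o['finger_gap'])
for n in ['scene','top']:
    s=vision.snapshot(n); cv2.imwrite(f'pics/{n}0.png',cv2.resize(s['img'],(800,600))); pickle.dump(s,open(f'{n}0.pkl','wb'))
    print(n,s['shot'],s['fx'],np.round(s['extrinsics'],3).tolist())
    for q in ['shaft_seat','bearing_c','spacer_c','sprocket_c','collar_c','jar_c','piston_c','pliers_c','wrench','organiser']:
        for d in vision.mark_of(s,q)[:4]: print(q,np.round(d['xyz'],3),round(d['conf'],2))
E
```

```text
pics
0.0 [0.18946885 0.5685206  0.20864689] [[-0.949  0.316 -0.001]
 [ 0.316  0.949 -0.002]
 [ 0.    -0.002 -1.   ]] 1.0006544884294633
scene 1 364.1654955477312 [[0.413, 0.91, 0.015, -0.228], [0.495, -0.211, -0.843, -0.164], [-0.765, 0.356, -0.537, 1.488], [0.0, 0.0, 0.0, 1.0]]
shaft_seat [ 0.61  -0.23   0.087] 0.65
bearing_c [0.432 0.103 0.005] 0.6
bearing_c [0.432 0.313 0.009] 0.37
spacer_c [ 0.433 -0.322  0.006] 0.42
sprocket_c [ 0.44  -0.124  0.012] 0.77
sprocket_c [ 0.326 -0.152  0.008] 0.72
sprocket_c [ 0.613 -0.231  0.087] 0.49
collar_c [0.432 0.313 0.008] 0.64
collar_c [0.331 0.367 0.011] 0.63
collar_c [0.447 0.399 0.009] 0.53
jar_c [0.431 0.106 0.008] 0.68
jar_c [ 0.462 -0.222  0.001] 0.25
jar_c [0.43  0.312 0.01 ] 0.2
piston_c [0.668 0.005 0.025] 0.86
piston_c [ 0.643  0.173 -0.002] 0.55
piston_c [ 0.609 -0.229  0.088] 0.31
pliers_c [ 0.458 -0.222  0.005] 0.72
wrench [0.461 0.214 0.004] 0.4
organiser [ 0.641  0.171 -0.001] 0.67
top 2 496.89826864045244 [[-0.014, -1.0, 0.011, 0.027], [-0.99, 0.013, -0.139, 0.485], [0.139, -0.012, -0.99, 1.138], [0.0, 0.0, 0.0, 1.0]]
shaft_seat [ 0.606 -0.232  0.085] 0.77
bearing_c [ 0.642  0.169 -0.003] 0.66
bearing_c [0.428 0.108 0.007] 0.44
spacer_c [ 0.43  -0.32   0.008] 0.43
sprocket_c [ 0.445 -0.13   0.008] 0.97
sprocket_c [ 0.32  -0.152  0.008] 0.93
collar_c [0.332 0.369 0.006] 0.81
collar_c [0.443 0.398 0.006] 0.61
collar_c [0.435 0.307 0.005] 0.59
collar_c [ 0.643  0.172 -0.001] 0.26
jar_c [ 0.508 -0.005  0.041] 0.68
piston_c [0.664 0.007 0.027] 0.86
piston_c [ 0.609 -0.23   0.088] 0.52
pliers_c [ 0.464 -0.227  0.006] 0.92
wrench [0.468 0.218 0.002] 0.76
organiser [ 0.639  0.174 -0.001] 0.7
organiser [ 0.609 -0.23   0.086] 0.53
```

View pics/scene0.png

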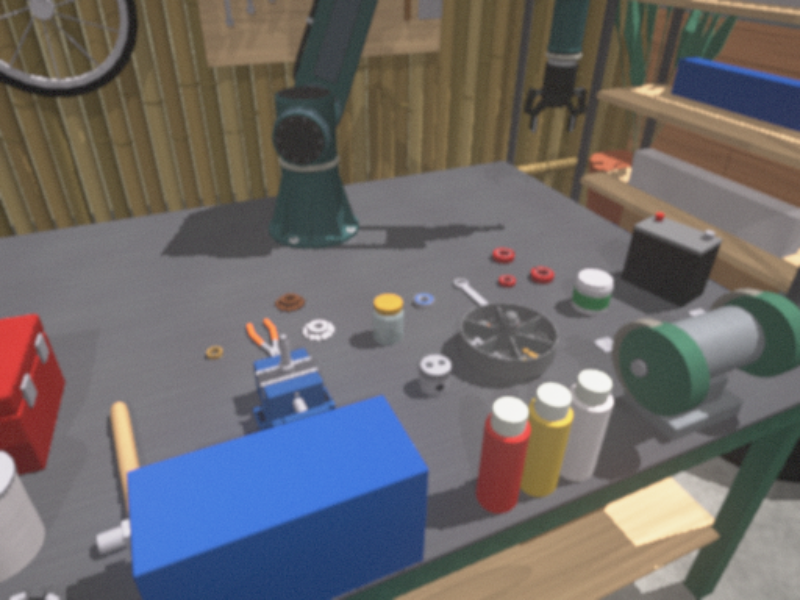

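View pics/top0.png

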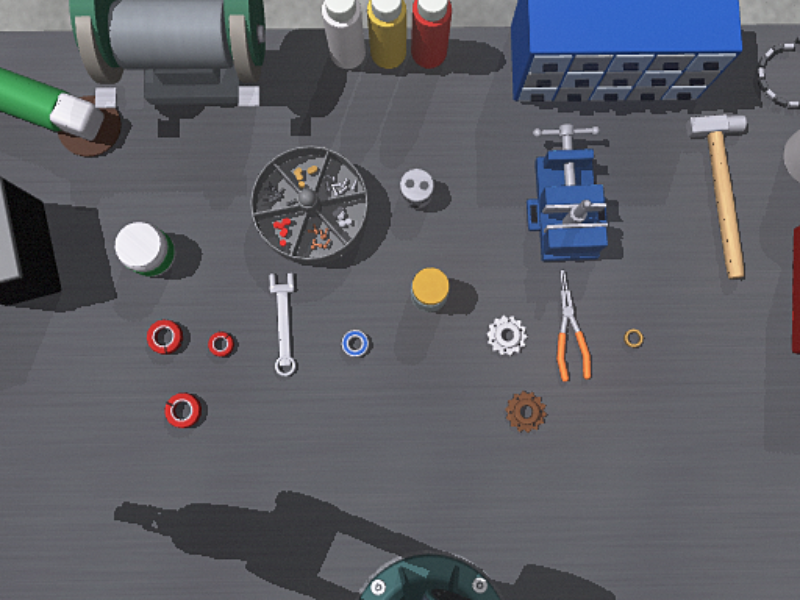

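The top view shows these candidates:
- **Bearing:** blue-sealed ring at (355,343). The organiser and jar are unrelated.
- **Spacer:** brass ring at (634,338).
- **Sprocket:** silver at (507,336). The brown look-alike at (526,411) is not wanted.
- **Collars:** (164,337), (183,411) and the smallest at (221,344).
- **Shaft tip:** about (587,207).

Next I'll measure them precisely and check with a crop.

```bash
cat > h.py <<'E'
import cv2,numpy as np,pickle
def world(s):
    Z=s['range_z']; h,w=Z.shape; u,v=np.meshgrid(np.arange(w),np.arange(h))
    P=np.stack([(u-s['cx'])/s['fx']*Z,(v-s['cy'])/s['fy']*Z,Z],-1)
    E=s['extrinsics']; W=(P-E[:3,3])@E[:3,:3]; W[Z==0]=np.nan
    return W
def proj(s,p):
    c=s['extrinsics'][:3,:3]@np.array(p)+s['extrinsics'][:3,3]
    return c[0]/c[2]*s['fx']+s['cx'],c[1]/c[2]*s['fy']+s['cy']
def atz(s,u,v,z):
    E=s['extrinsics'];R=E[:3,:3];c=-R.T@E[:3,3]
    d=R.T@np.array([(u-s['cx'])/s['fx'],(v-s['cy'])/s['fy'],1]); return c+d*(z-c[2])/d[2]
E
python3 - <<'E'
from h import *
s=pickle.load(open('top0.pkl','rb')); W=world(s)
for n,(u,v),r in [('bearing',(355,343),14),('spacer',(634,338),10),('sprocket',(507,336),18),('collar',(221,344),13),('col2',(164,337),18),('col3',(183,411),18)]:
    u,v=int(u*.64),int(v*.64); 
    yy,xx=np.mgrid[v-r:v+r+1,u-r:u+r+1]; p=W[yy,xx].reshape(-1,3)
    zs=p[:,2]; m=zs>0.004; q=p[m]
    hi=np.nanpercentile(q[:,2],90)
    t=q[q[:,2]>hi-0.003]
    (c,rad)=cv2.minEnclosingCircle(t[:,:2].astype(np.float32)*1000)
    print(n,m.sum(),'ztop',round(hi*1000,1),'circle',np.round(c,1),round(rad,1),'mean',np.round(t.mean(0)*1000,1))
    cr=s['img'][v-30:v+30,u-30:u+30]; cv2.imwrite(f'/tmp/{n}.png',cv2.resize(cr,(240,240),interpolation=cv2.INTER_CUBIC))
m=(W[...,2]>0.09)&(abs(W[...,0]-.61)<.06)&(abs(W[...,1]+.23)<.06)
q=W[m]; print('shaft',len(q)); 
for a in np.arange(.09,.15,.01):
    t=q[(q[:,2]>=a)&(q[:,2]<a+.01)]; print(round(a,2),len(t),np.round(t.mean(0)*1000,1) if len(t) else '')
u,v=375,135
ims=[cv2.imread(f'/tmp/{n}.png') for n in ['bearing','spacer','sprocket','collar','col2']]
ims.append(cv2.resize(s['img'][v-30:v+30,u-30:u+30],(240,240),interpolation=cv2.INTER_CUBIC))
cv2.imwrite('pics/crops.png',np.vstack([np.hstack(ims[:3]),np.hstack(ims[3:])]))
E
```

```text
bearing 233 ztop 15.3 circle [430.3 105.8] 20.5 mean [430.3 105.7  14.2]
spacer 89 ztop 13.2 circle [ 432.  -321.7] 13.4 mean [ 432.  -320.5   12.4]
sprocket 468 ztop 17.4 circle [ 439.7 -126.6] 18.8 mean [ 440.1 -126.2   17.1]
collar 202 ztop 15.6 circle [431.6 310.3] 18.5 mean [432.4 310.9  14.7]
col2 393 ztop 19.9 circle [443.5 394.9] 26.0 mean [443.6 395.7  18.9]
col3 412 ztop 19.8 circle [332.7 365.3] 25.6 mean [332.6 365.4  18.8]
shaft 80
0.09 11 [ 607.4 -222.9   94.8]
0.1 10 [ 606.3 -223.9  104.1]
0.11 12 [ 605.7 -224.1  116.1]
0.12 14 [ 607.2 -224.7  125.9]
0.13 28 [ 609.1 -225.9  135.2]
0.14 5 [ 611.8 -227.2  142. ]
```

View pics/crops.png

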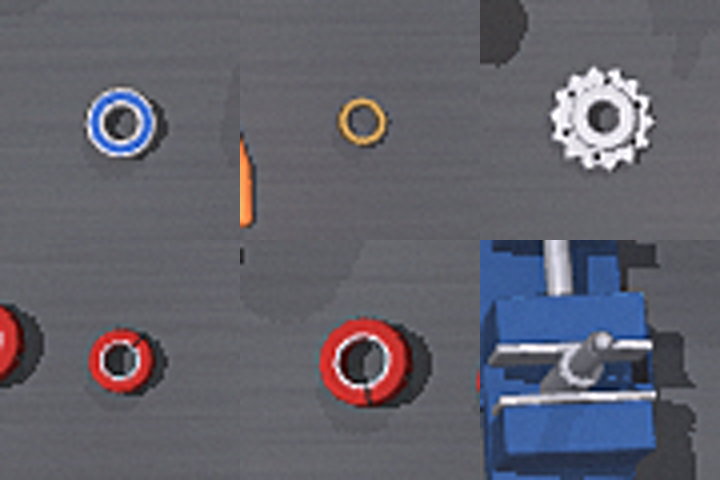

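The crops confirm the choices. The bearing has a blue seal, the spacer is a brass ring, and the sprocket is silver with its hub up. The collar at (221,344) measures r≈18.5 mm, while the other two measure ≈26 mm. I'll move above the bearing first.

```bash
cat >> h.py <<'E'
def go(x,y,z,xdir=None):
    """target in mm; xdir=deg of tool x axis in world"""
    from plant import robot
    o=robot.get_obs(); R=np.array(o['tcp_rot']); p=np.array(o['tool_pos'])*1000
    d=R.T@(np.array([x,y,z])-p)
    cur=np.degrees(np.arctan2(R[1,0],R[0,0]))
    t=0 if xdir is None else -((xdir-cur+180)%360-180)
    print('t',round(o['clock'],2),'pos',np.round(p,1),'yaw',round(cur,1),'gap',round(o['finger_gap'],3),'F',np.round(o['ft_force'],1),'j6',round(o['joint_positions'][5],1))
    print('dx %.1f dy %.1f dz %.1f turn %.1f'%(*d,t))
def snap(n,name):
    from plant import vision
    s=vision.snapshot(n); cv2.imwrite(f'pics/{name}.png',cv2.resize(s['img'],(768,576),interpolation=cv2.INTER_CUBIC)); pickle.dump(s,open(name+'.pkl','wb')); return s
E
python3 -c "
from h import *
go(430,106,180,90)"
```

```text
t 1.1 pos [189.7 569.2 209.5] yaw 161.6 gap 0.999 F [-0.2  0.7 -0.3] j6 -6.6
dx -374.4 dy -363.4 dz 29.5 turn 71.6
```

Request:
play_rows --moves '[{"dx": -12,"dy": -12,"turn": 3,"grip": 1},{"dx": -40,"dy": -40,"turn": 9,"grip": 1},{"dx": -68,"dy": -66,"turn": 16,"grip": 1},{"dx": -96,"dy": -93,"turn": 23,"grip": 1},{"dx": -124,"dy": -120,"turn": 30,"grip": 1},{"dx": -152,"dy": -147,"turn": 37,"grip": 1},{"dx": -180,"dy": -174,"turn": 44,"grip": 1},{"dx": -208,"dy": -201,"turn": 51,"grip": 1},{"dx": -236,"dy": -228,"turn": 58,"grip": 1},{"dx": -264,"dy": -255,"turn": 65,"grip": 1},{"dx": -292,"dy": -282,"turn": 71.6,"grip": 1},{"dx": -310,"dy": -300,"turn": 71.6,"grip": 1}]'

```text
$.moves[0]: bad value
```

```bash
python3 -c "
from h import *
go(430,106,180,90)"
```

```text
t 1.1 pos [189.7 569.2 209.5] yaw 161.6 gap 0.999 F [-0.2  0.7 -0.3] j6 -6.6
dx -374.4 dy -363.4 dz 29.5 turn 71.6
```

Request:
play_rows --moves '[{"dx": -12,"dy": -12,"dz": 0,"turn": 3,"grip": 1},{"dx": -40,"dy": -40,"dz": 0,"turn": 9,"grip": 1},{"dx": -68,"dy": -66,"dz": 0,"turn": 16,"grip": 1},{"dx": -96,"dy": -93,"dz": 0,"turn": 23,"grip": 1},{"dx": -124,"dy": -120,"dz": 0,"turn": 30,"grip": 1},{"dx": -152,"dy": -147,"dz": 0,"turn": 37,"grip": 1},{"dx": -180,"dy": -174,"dz": 0,"turn": 44,"grip": 1},{"dx": -208,"dy": -201,"dz": 0,"turn": 51,"grip": 1},{"dx": -236,"dy": -228,"dz": 0,"turn": 58,"grip": 1},{"dx": -264,"dy": -255,"dz": 0,"turn": 65,"grip": 1},{"dx": -292,"dy": -282,"dz": 0,"turn": 71.6,"grip": 1},{"dx": -310,"dy": -300,"dz": 0,"turn": 71.6,"grip": 1}]'

```text
clock: 2.1
tool_pos: [0.3903, 0.1838, 0.2098]
tcp_rot: [[0.008, 1.0, 0.001], [1.0, -0.008, -0.001], [-0.001, 0.001, -1.0]]
ft_force: [0.8, 0.6, 0.4]
finger_gap: 1.0
```

```bash
python3 -c "
from h import *
go(430,106,150,90)"
```

```text
t 2.1 pos [390.3 183.8 209.8] yaw 89.5 gap 1.0 F [0.8 0.6 0.4] j6 16.6
dx -77.4 dy 40.2 dz 60.0 turn -0.5
```

Request:
play_rows --moves '[{"dx": -35,"dy": 18,"dz": 25,"turn": 0,"grip": 1},{"dx": -70,"dy": 36,"dz": 50,"turn": 0,"grip": 1},{"dx": -77.4,"dy": 40.2,"dz": 60,"turn": 0,"grip": 1},{"dx": -77.4,"dy": 40.2,"dz": 60,"turn": 0,"grip": 1},{"dx": -77.4,"dy": 40.2,"dz": 60,"turn": 0,"grip": 1}]'

```text
clock: 2.52
tool_pos: [0.4287, 0.1084, 0.149]
tcp_rot: [[0.003, 1.0, -0.002], [1.0, -0.003, 0.0], [0.0, -0.002, -1.0]]
ft_force: [-0.3, 1.0, -0.4]
finger_gap: 0.996
```

```bash
python3 -c "
from h import *
s=snap('wrist','w1')
E=s['extrinsics'];print(s['fx'],np.round(-E[:3,:3].T@E[:3,3],3),np.round(E[:3,:3],2).tolist())
print(proj(s,(.430,.106,.012)))
go(430,106,40,90)"
```

```text
328.6293068851536 [0.43  0.192 0.314] [[1.0, -0.0, -0.0], [-0.0, -0.95, 0.32], [-0.0, -0.32, -0.95]]
(np.float64(257.7019658759193), np.float64(169.91239941547823))
t 2.57 pos [428.9 109.2 149.6] yaw 89.9 gap 0.999 F [ 0.2  0.2 -0.2] j6 5.4
dx -3.3 dy 1.2 dz 109.6 turn -0.1
```

View pics/w1.png

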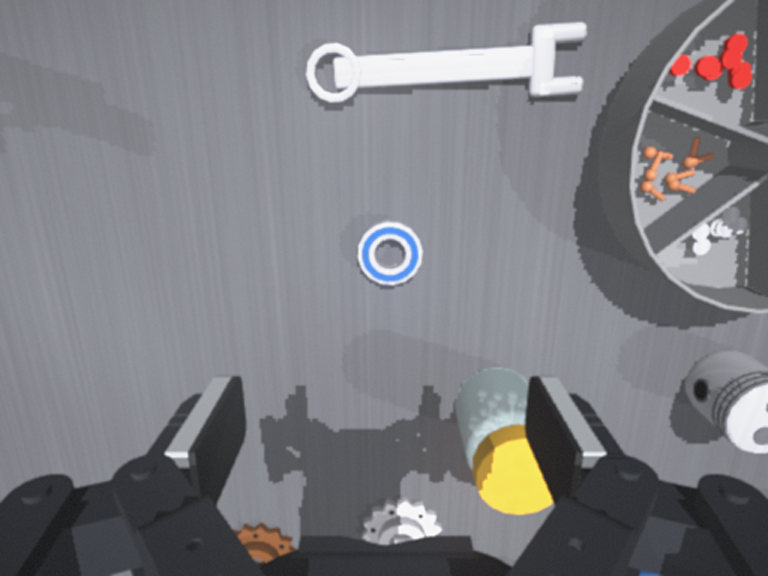

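The wrist view shows the bearing at (390,253), so it's at about (431, 106.5) mm. The spanner and jar are clear of the fingers. I'll descend.

Request:
play_rows --moves '[{"dx": -3,"dy": 2,"dz": 25,"turn": 0,"grip": 0.65},{"dx": -3,"dy": 2,"dz": 60,"turn": 0,"grip": 0.65},{"dx": -3,"dy": 2,"dz": 95,"turn": 0,"grip": 0.65},{"dx": -3,"dy": 2,"dz": 120,"turn": 0,"grip": 0.65},{"dx": -3,"dy": 2,"dz": 132,"turn": 0,"grip": 0.65},{"dx": -3,"dy": 2,"dz": 140,"turn": 0,"grip": 0.65},{"dx": -3,"dy": 2,"dz": 144,"turn": 0,"grip": 0.65},{"dx": -3,"dy": 2,"dz": 146,"turn": 0,"grip": 0.65},{"dx": -3,"dy": 2,"dz": 146,"turn": 0,"grip": 0.65}]' --squeeze 25

```text
clock: 3.32
tool_pos: [0.4318, 0.1066, 0.0042]
tcp_rot: [[-0.0, 1.0, 0.001], [1.0, 0.0, 0.0], [0.0, 0.001, -1.0]]
ft_force: [-0.6, 1.0, 0.1]
finger_gap: 0.652
```

```bash
python3 -c "
from h import *
s=snap('wrist','w2')
go(431,106.5,0,90)"
```

```text
t 3.37 pos [431.9 106.5   4.3] yaw 90.0 gap 0.648 F [-0.5  0.4 -0.8] j6 5.0
dx 0.0 dy -0.9 dz 4.3 turn -0.0
```

View pics/w2.png

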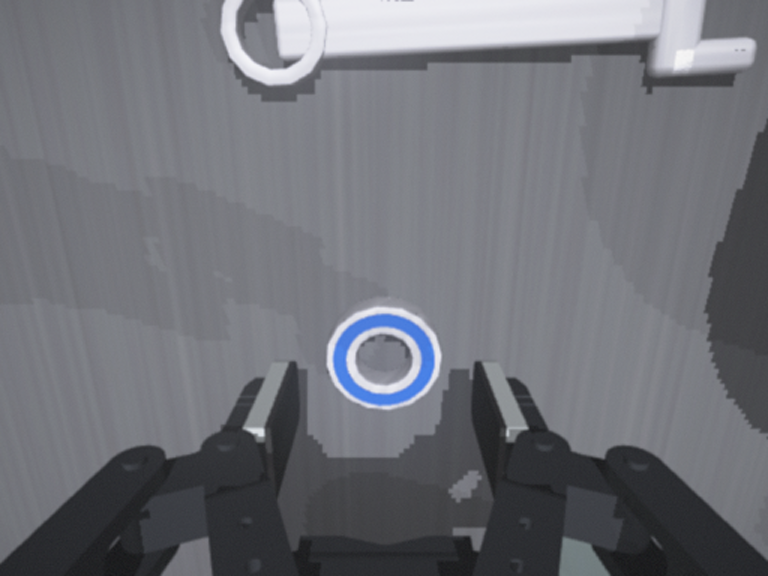

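```bash
python3 -c "
from h import *
s=pickle.load(open('w2.pkl','rb'))
print(proj(s,(.4319,.1065,.012)), atz(s,384/1.5,358/1.5,.012))
for z in (.004,.01):
  for dy in(-.011,.011):print(z,dy,np.array(proj(s,(.4319-.0277,.1065+dy,z)))*1.5)
m=cv2.inRange(cv2.cvtColor(s['img'],cv2.COLOR_BGR2HSV),(100,120,80),(125,255,255));m[:180]=0
ys,xs=np.nonzero(m);print(cv2.minEnclosingCircle(np.stack([xs,ys],1).astype(np.float32)),atz(s,xs.mean(),ys.mean(),.012),atz(s,(xs.min()+xs.max())/2,(ys.min()+ys.max())/2,.012))
"
```

```text
(np.float64(255.9624178267839), np.float64(240.48901768764912)) [0.43192078 0.10758867 0.012     ]
0.004 -0.011 [310.82762316 376.64117321]
0.004 0.011 [307.89154116 323.35558763]
0.01 -0.011 [308.54841577 384.96570933]
0.01 0.011 [305.42329419 330.28140313]
((255.3030242919922, 239.5), 33.33689880371094) [0.43163335 0.10756778 0.012     ] [0.43138646 0.10709213 0.012     ]
```

```bash
python3 -c "
from h import *
s=pickle.load(open('w2.pkl','rb'));W=world(s)
for u,v in [(192,243),(190,250),(187,258),(183,267),(178,276),(171,288),(323,243),(330,260),(338,276),(343,288)]: print(u,v,np.round(W[v,u]*1000,1))
"
```

```text
192 243 [403.  118.4  36.5]
190 250 [403.3 118.6  43.1]
187 258 [403.4 118.8  49.9]
183 267 [403.2 118.9  56.9]
178 276 [402.5 118.8  62.7]
171 288 [401.1 117.3  68.1]
323 243 [462.3 118.1  36. ]
330 260 [462.4 118.2  50.7]
338 276 [462.9 118.3  62.2]
343 288 [463.5 117.1  67.9]
```

```bash
python3 -c "
from h import *
s=pickle.load(open('w2.pkl','rb'));W=world(s)
for u,v in [(256,212),(256,265),(222,240),(290,240),(256,238),(256,150),(150,200),(256,290)]: print(u,v,np.round(W[v,u]*1000,1))
im=s['img'][200:384,100:412]; cv2.imwrite('pics/w2c.png',cv2.resize(im,None,fx=2.5,fy=2.5,interpolation=cv2.INTER_CUBIC))
"
```

```text
256 212 [431.9 123.4  12.9]
256 265 [431.9  92.5  13.7]
222 240 [413.9 107.5  13.2]
290 240 [450.2 106.4  11.2]
256 238 [4.319e+02 1.018e+02 3.000e-01]
256 150 [432.  153.3   1.1]
150 200 [ 3.735e+02  1.250e+02 -3.000e-01]
256 290 [431.9  66.8   0.6]
```

View pics/w2c.png

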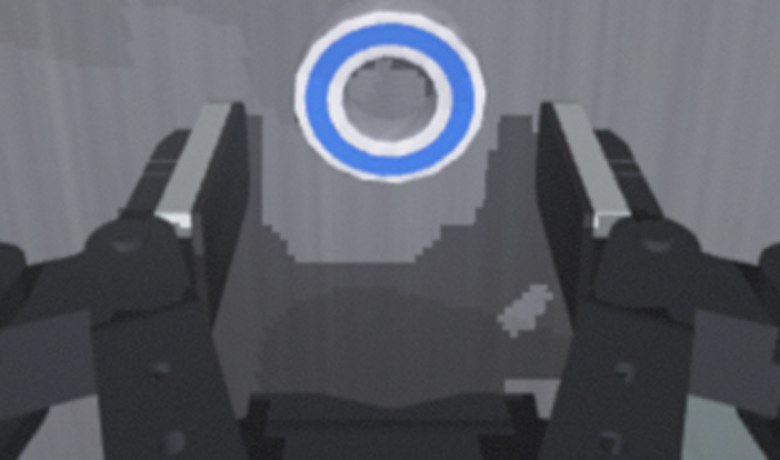

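```bash
python3 -c "
from h import *
s=pickle.load(open('w2.pkl','rb'));W=world(s)
f=lambda p:((np.array(proj(s,p))-[100,200])*2.5).round()
for z in (.005,.01,.02,.036,.06,.07):
  print(z,f((.4044,.118,z)),f((.4044,.095,z)))
for v in range(236,330,8): print(v,[int(round(1000*W[v,u,2])) for u in range(170,206,2)])
"
```

```text
0.005 [263.  39.] [268. 132.]
0.01 [260.  48.] [265. 144.]
0.02 [252.  69.] [258. 169.]
0.036 [239. 108.] [246. 216.]
0.06 [211. 184.] [221. 306.]
0.07 [197. 224.] [209. 353.]
236 [0, 0, 0, 0, 1, 0, 0, 2, 0, 2, 1, 1, 1, 0, 1, 1, 0, 1]
244 [-1, 1, 1, 0, 0, 38, 37, 37, 38, 37, 37, 37, 38, 34, 1, 0, 1, 1]
252 [38, 38, 38, 38, 44, 45, 45, 45, 44, 44, 45, 44, 41, 36, 31, 1, 1, 0]
260 [45, 43, 51, 51, 51, 51, 52, 51, 51, 51, 49, 45, 41, 37, 32, 0, 0, 1]
268 [57, 57, 58, 57, 56, 57, 57, 58, 56, 53, 50, 47, 44, 38, 33, 1, 0, 0]
276 [62, 63, 62, 63, 63, 63, 63, 61, 58, 55, 51, 48, 44, 38, 35, 0, 1, 0]
284 [67, 67, 68, 68, 68, 66, 64, 62, 58, 56, 53, 49, 45, 41, 1, 1, 0, 0]
292 [68, 68, 68, 68, 67, 69, 66, 62, 60, 56, 53, 49, 46, 0, 0, 0, 0, -1]
300 [77, 77, 72, 69, 68, 68, 66, 64, 60, 57, 53, 51, 1, 2, 1, 1, 0, 0]
308 [81, 81, 81, 70, 68, 69, 68, 65, 62, 59, 56, 1, 1, 1, 1, 0, 0, 1]
316 [84, 85, 84, 85, 68, 69, 68, 65, 64, 60, 1, 0, 0, 2, 0, 0, 1, 1]
324 [95, 95, 94, 94, 94, 94, 69, 66, 64, 1, 1, 1, 1, 0, 1, 1, 1, 0]
```

Request:
play_rows --moves '[{"dx": 0,"dy": 0,"dz": 2,"turn": 0,"grip": 0.45},{"dx": 0,"dy": 0,"dz": 2,"turn": 0,"grip": 0.45},{"dx": 0,"dy": 0,"dz": 2,"turn": 0,"grip": 0.45},{"dx": 0,"dy": 0,"dz": 2,"turn": 0,"grip": 0.45},{"dx": 0,"dy": 0,"dz": 2,"turn": 0,"grip": 0.45}]' --squeeze 25

```text
clock: 3.78
tool_pos: [0.4312, 0.106, 0.0017]
tcp_rot: [[0.001, 1.0, 0.0], [1.0, -0.001, -0.0], [-0.0, 0.0, -1.0]]
ft_force: [-0.2, 0.3, 0.5]
finger_gap: 0.453
```

```bash
python3 -c "
from h import *
s=snap('wrist','w3')
go(431,106.5,0,90)
im=s['img'][200:384,100:412]; cv2.imwrite('pics/w3c.png',cv2.resize(im,None,fx=2.5,fy=2.5,interpolation=cv2.INTER_CUBIC))
W=world(s)
for v in range(236,330,12): print(v,[int(round(1000*W[v,u,2])) for u in range(170,226,2)])
"
```

```text
t 3.83 pos [431.2 106.    1.7] yaw 90.0 gap 0.449 F [-0.2 -0.6  0.7] j6 4.9
dx 0.5 dy -0.2 dz 1.7 turn -0.0
236 [1, 1, -1, 0, 0, 1, 1, 0, 1, 0, 1, 0, -1, 0, 0, 0, 0, 0, 1, 1, 0, 0, 1, 0, 12, 12, 12, 14]Traceback (most recent call last):
  File "<string>", line 7, in <module>
    for v in range(236,330,12): print(v,[int(round(1000*W[v,u,2])) for u in range(170,226,2)])
                                             ~~~~~^^^^^^^^^^^^^^^
ValueError: cannot convert float NaN to integer
```

View pics/w3c.png

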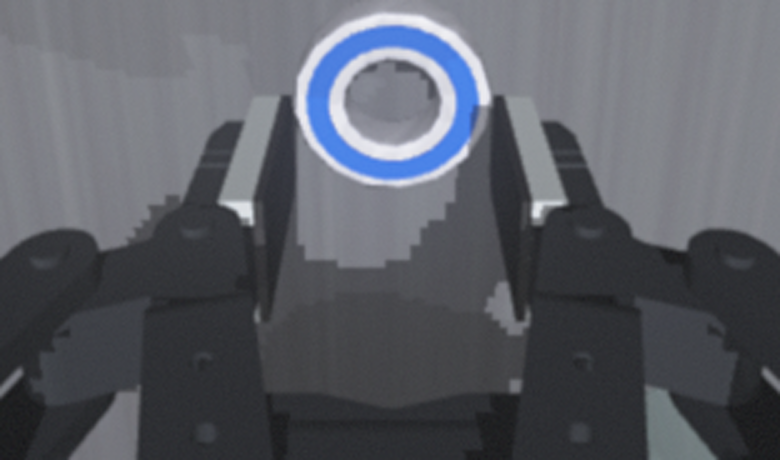

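```bash
cat >> h.py <<'E'
def tip(s,tx,ty):
    """lowest finger depth points: near-finger region world pts within fingers, not table"""
    W=world(s); 
    return W
E
python3 -c "
from h import *
s=pickle.load(open('w3.pkl','rb'));W=world(s)
for v in range(236,300,4): print(v,[int(np.nan_to_num(np.round(1000*W[v,u,2]),nan=-9)) for u in range(196,226,2)])
"
```

```text
236 [0, 0, 0, 0, 0, 1, 1, 0, 0, 1, 0, 12, 12, 12, 14]
240 [1, 0, 0, 32, 31, 33, 32, 30, 31, 31, 27, 12, 13, 13, 12]
244 [1, 2, 35, 35, 35, 36, 35, 36, 34, 34, 28, 12, 12, 14, 13]
248 [1, 39, 40, 38, 40, 38, 38, 39, 39, 35, 29, 0, 12, 13, -9]
252 [34, 42, 42, 43, 43, 42, 42, 43, 41, 35, 29, -1, 1, 12, 13]
256 [45, 46, 45, 45, 45, 45, 44, 45, 42, 37, 30, 1, 0, 0, 12]
260 [49, 48, 50, 48, 49, 48, 49, 48, 42, 37, 31, 0, 0, 1, 1]
264 [52, 52, 50, 51, 51, 52, 51, 49, 43, 38, 30, 0, 0, 0, 0]
268 [54, 55, 54, 54, 54, 55, 55, 49, 44, 37, 31, 1, 1, 1, 0]
272 [58, 57, 58, 57, 57, 58, 54, 48, 43, 39, 32, 1, 0, 1, 1]
276 [60, 60, 60, 60, 59, 59, 54, 49, 44, 38, 33, 0, 1, 0, 0]
280 [62, 62, 62, 63, 62, 59, 56, 50, 44, 40, 34, 0, 1, 0, -1]
284 [63, 64, 62, 63, 63, 60, 56, 52, 46, 40, 1, 1, 0, 0, 1]
288 [69, 63, 63, 62, 62, 61, 56, 51, 47, 40, 0, 0, 1, 0, 1]
292 [70, 65, 64, 64, 63, 61, 57, 51, 47, 42, 1, 1, 1, 1, 2]
296 [73, 66, 65, 62, 63, 62, 57, 54, 47, 0, 0, 1, 1, 1, 0]
```

The fingers closed to 38 mm without touching the 42 mm bearing. Depth also shows the real pad tips about 28 mm behind the reported TCP, so I'll take heights from the camera. I'll reopen and go lower in small steps.

Request:
play_rows --moves '[{"dx": 0,"dy": 0,"dz": 0,"turn": 0,"grip": 0.65},{"dx": 0,"dy": 0,"dz": 0,"turn": 0,"grip": 0.65},{"dx": 0.5,"dy": 0,"dz": 0,"turn": 0,"grip": 0.65},{"dx": 0.5,"dy": 0,"dz": 5,"turn": 0,"grip": 0.65},{"dx": 0.5,"dy": 0,"dz": 10,"turn": 0,"grip": 0.65},{"dx": 0.5,"dy": 0,"dz": 15,"turn": 0,"grip": 0.65},{"dx": 0.5,"dy": 0,"dz": 20,"turn": 0,"grip": 0.65},{"dx": 0.5,"dy": 0,"dz": 20,"turn": 0,"grip": 0.65}]' --squeeze 25

```text
clock: 4.5
tool_pos: [0.4303, 0.1065, -0.0196]
tcp_rot: [[0.001, 1.0, -0.002], [1.0, -0.001, -0.0], [-0.0, -0.002, -1.0]]
ft_force: [-0.1, 0.4, -0.3]
finger_gap: 0.647
```

```bash
python3 -c "
from h import *
s=snap('wrist','w4')
go(431,106.5,0,90)
im=s['img'][200:384,100:412]; cv2.imwrite('pics/w4c.png',cv2.resize(im,None,fx=2.5,fy=2.5,interpolation=cv2.INTER_CUBIC))
W=world(s)
for v in range(200,280,4): print(v,[int(np.nan_to_num(np.round(1000*W[v,u,2]),nan=-9)) for u in range(176,226,2)])
"
```

```text
t 4.55 pos [430.4 106.5 -19.3] yaw 90.0 gap 0.653 F [-0.  -1.3 -0.6] j6 5.0
dx -0.0 dy 0.6 dz -19.3 turn -0.0
200 [0, 1, 0, 1, 1, -1, 0, 0, 0, 0, 1, 1, 0, 0, 1, -1, 0, 0, 1, 1, 0, 0, 1, 0, 1]
204 [0, 1, 0, 1, 0, 1, 0, 0, 2, 0, 0, 1, 0, 0, 1, 1, 0, 0, 0, 0, 0, 0, 0, 1, 0]
208 [0, 0, -1, 0, 0, 0, 1, 0, 0, 0, 0, 1, 0, 0, 1, 0, 1, 1, 1, 0, 0, 1, 1, 2, 1]
212 [0, 0, 2, 0, 0, 1, 0, 1, 1, 0, 1, 0, 1, 1, 1, 0, 0, 1, 1, 0, 0, 1, 0, -1, 0]
216 [1, 0, 1, 0, 0, 1, 0, 1, 1, 1, 1, 0, 1, 1, 0, 0, 1, 0, 1, 1, -1, 1, -1, 0, 0]
220 [-1, 1, 1, 1, 0, 1, 0, 0, 1, 0, 1, -1, 1, 0, -1, 1, 0, 0, 1, 0, 1, 1, 0, 0, 0]
224 [0, 0, 2, 1, -1, 1, 1, 0, 0, -1, -1, 1, -1, 0, 0, 0, 0, 0, 0, 1, 1, 1, 1, 0, 1]
228 [0, 1, 1, 0, 1, 1, 1, 1, 1, 0, 0, 0, 1, 1, 1, 0, 1, 0, 0, 0, 1, 0, 0, 1, 1]
232 [1, 0, 0, 1, 1, 0, 1, 0, 0, 0, 1, 1, 1, 1, 0, 1, 0, 1, 0, 1, 1, 0, 1, 1, 6]
236 [1, 1, 0, 1, 1, 1, 1, 1, 1, 1, 1, 0, 0, 0, 0, 0, 1, 1, 1, 1, 0, 0, 0, 6, 11]
240 [0, 0, 1, 0, 0, 0, 0, 0, 1, 0, 1, -1, 0, 0, 1, 1, 2, 0, 0, 0, 0, 1, 7, 11, 11]
244 [1, 1, 14, 14, 13, 14, 13, 13, 13, 14, 12, 2, -1, 0, 2, -1, 1, 1, 1, 2, 1, 8, 11, 13, 12]
248 [0, 1, 18, 18, 17, 18, 17, 18, 17, 16, 11, 7, 0, 0, 1, 1, 1, 0, 0, 0, 9, 12, 13, 12, 13]
252 [15, 21, 21, 21, 21, 22, 21, 22, 21, 16, 12, 7, 0, 1, 1, 0, 1, 0, 1, 1, 11, 11, 12, 14, 13]
256 [24, 24, 24, 25, 24, 23, 25, 24, 21, 17, 14, 8, 1, 0, 1, 1, 1, 0, 1, 0, 12, 12, 13, 12, 12]
260 [28, 27, 29, 27, 28, 28, 27, 26, 22, 17, 13, 8, 0, 0, 1, 0, 1, 0, 1, 0, 11, 13, 13, 13, 13]
264 [30, 30, 31, 30, 29, 31, 29, 25, 23, 17, 15, 10, 0, 0, 0, 1, 0, 0, 1, 0, 13, 13, 13, 13, 13]
268 [33, 33, 33, 33, 33, 33, 29, 26, 23, 19, 16, 10, 1, 1, 1, 0, 0, 1, 1, 1, 13, 12, 13, 13, 13]
272 [36, 37, 36, 36, 36, 33, 31, 26, 23, 20, 15, 11, 1, 1, 1, 0, 0, 1, -1, 0, 0, 12, 12, 13, 11]
276 [38, 39, 39, 38, 36, 35, 31, 27, 23, 21, 16, 11, 1, 0, 0, 0, 1, 0, 1, 1, 0, 1, 12, 13, 12]
```

View pics/w4c.png

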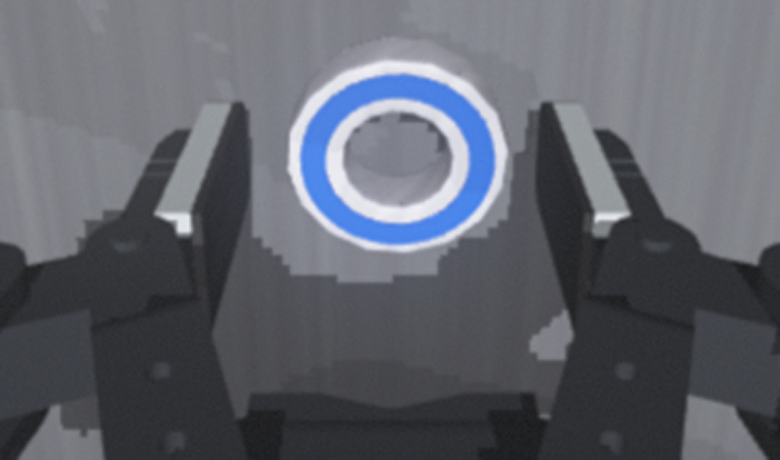

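```bash
python3 -c "
from h import *
s=pickle.load(open('w4.pkl','rb'))
m=cv2.inRange(cv2.cvtColor(s['img'],cv2.COLOR_BGR2HSV),(100,120,80),(125,255,255));m[:200]=0
ys,xs=np.nonzero(m);print(atz(s,(xs.min()+xs.max())/2,(ys.min()+ys.max())/2,.012))"
```

```text
[0.43159957 0.10714536 0.012     ]
```

Request:
play_rows --moves '[{"dx": 0.5,"dy": 0.6,"dz": 3,"turn": 0,"grip": 0.65},{"dx": 0.5,"dy": 0.6,"dz": 3,"turn": 0,"grip": 0.4},{"dx": 0.5,"dy": 0.6,"dz": 3,"turn": 0,"grip": 0.4},{"dx": 0.5,"dy": 0.6,"dz": 3,"turn": 0,"grip": 0.4},{"dx": 0.5,"dy": 0.6,"dz": 3,"turn": 0,"grip": 0.4},{"dx": 0.5,"dy": 0.6,"dz": 3,"turn": 0,"grip": 0.4}]' --squeeze 30

```text
clock: 5.05
tool_pos: [0.4317, 0.1071, -0.0214]
tcp_rot: [[0.001, 1.0, 0.0], [1.0, -0.001, -0.0], [-0.0, 0.0, -1.0]]
ft_force: [-0.3, 0.6, 0.8]
finger_gap: 0.476
```

Request:
play_rows --moves '[{"dx": 0.5,"dy": 0.6,"dz": 0,"turn": 0,"grip": 0.4},{"dx": 0.5,"dy": 0.6,"dz": -12,"turn": 0,"grip": 0.4},{"dx": 0.5,"dy": 0.6,"dz": -40,"turn": 0,"grip": 0.4},{"dx": 0.5,"dy": 0.6,"dz": -75,"turn": 0,"grip": 0.4},{"dx": 0.5,"dy": 0.6,"dz": -110,"turn": 0,"grip": 0.4},{"dx": 0.5,"dy": 0.6,"dz": -145,"turn": 0,"grip": 0.4},{"dx": 0.5,"dy": 0.6,"dz": -170,"turn": 0,"grip": 0.4},{"dx": 0.5,"dy": 0.6,"dz": -180,"turn": 0,"grip": 0.4}]'

```text
clock: 5.72
tool_pos: [0.4346, 0.1078, 0.1623]
tcp_rot: [[0.001, 1.0, 0.006], [1.0, -0.001, 0.0], [0.0, 0.006, -1.0]]
ft_force: [1.7, 0.2, -1.7]
finger_gap: 0.476
```

```bash
python3 -c "
from h import *
s=snap('wrist','w5')
go(609,-180,170,90)
im=s['img'][200:384,100:412]; cv2.imwrite('pics/w5c.png',cv2.resize(im,None,fx=2.5,fy=2.5,interpolation=cv2.INTER_CUBIC))
"
```

```text
t 5.77 pos [435.  107.9 162.6] yaw 90.0 gap 0.474 F [ 1.3 -0.3  0.5] j6 5.1
dx -287.8 dy 174.2 dz -6.3 turn -0.0
```

View pics/w5c.png

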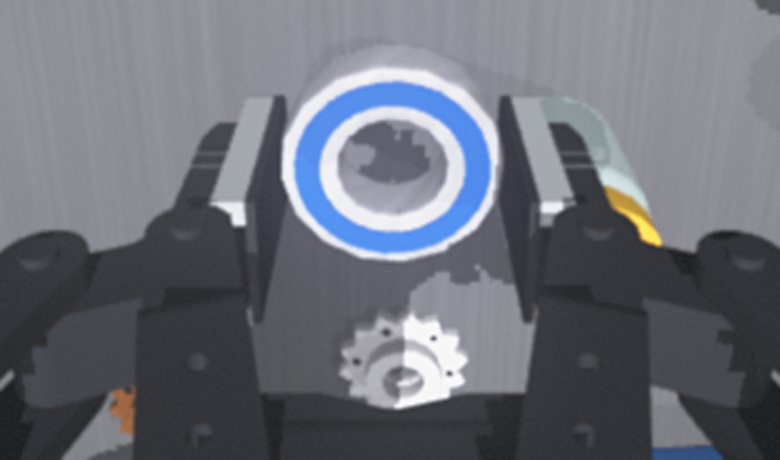

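Request:
play_rows --moves '[{"dx": -10,"dy": 7,"dz": -2,"turn": 0,"grip": 0.4},{"dx": -32,"dy": 22,"dz": -6,"turn": 0,"grip": 0.4},{"dx": -62,"dy": 42,"dz": -6,"turn": 0,"grip": 0.4},{"dx": -92,"dy": 62,"dz": -6,"turn": 0,"grip": 0.4},{"dx": -122,"dy": 82,"dz": -6,"turn": 0,"grip": 0.4},{"dx": -152,"dy": 102,"dz": -6,"turn": 0,"grip": 0.4},{"dx": -182,"dy": 122,"dz": -6,"turn": 0,"grip": 0.4},{"dx": -212,"dy": 143,"dz": -6,"turn": 0,"grip": 0.4},{"dx": -240,"dy": 162,"dz": -6,"turn": 0,"grip": 0.4},{"dx": -254,"dy": 172,"dz": -6,"turn": 0,"grip": 0.4},{"dx": -258,"dy": 174,"dz": -6,"turn": 0,"grip": 0.4},{"dx": -258,"dy": 174,"dz": -6,"turn": 0,"grip": 0.4}]'

```text
clock: 6.77
tool_pos: [0.6056, -0.1522, 0.1622]
tcp_rot: [[0.003, 1.0, -0.003], [1.0, -0.003, 0.001], [0.001, -0.003, -1.0]]
ft_force: [1.5, -0.6, -1.6]
finger_gap: 0.48
```

```bash
python3 -c "
from h import *
from plant import vision
s=snap('wrist','w6')
go(609,-229,170,90)
for d in vision.mark_of(s,'shaft_seat'): print(d)
"
```

```text
t 6.82 pos [ 604.8 -150.8  162.5] yaw 89.9 gap 0.472 F [ 0.5 -0.2 -1.7] j6 -20.2
dx -78.2 dy 4.3 dz -7.6 turn -0.1
{'xyz': [0.6157, -0.2259, 0.0866], 'conf': 0.79}
```

View pics/w6.png

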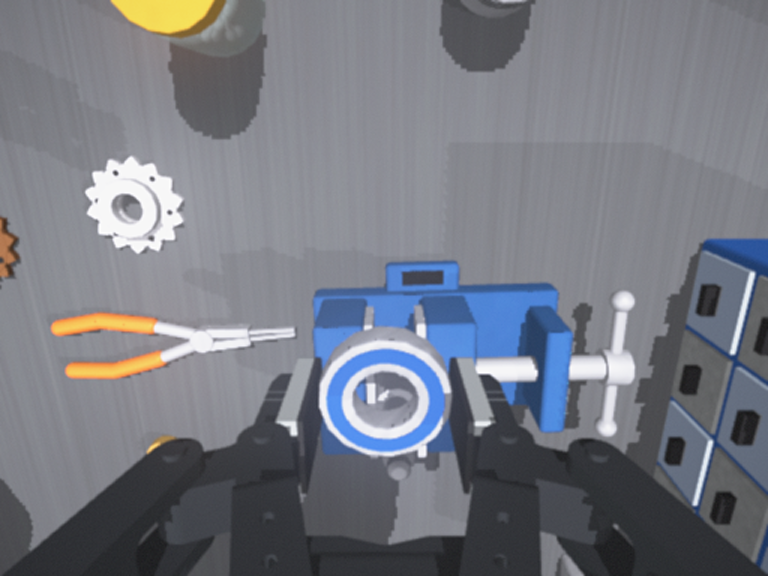

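```bash
python3 -c "
from h import *
s=pickle.load(open('w6.pkl','rb'))
im=s['img'][230:340,190:330]; cv2.imwrite('pics/w6c.png',cv2.resize(im,None,fx=5,fy=5,interpolation=cv2.INTER_CUBIC))
print(atz(s,400/1.5,467/1.5,.139))
W=world(s)
for v in range(300,322,2): print(v,[tuple(np.nan_to_num(np.round(1000*W[v,u])).astype(int)) for u in range(258,278,3)])
"
```

```text
[ 0.61279897 -0.22404774  0.139     ]
300 [(np.int64(607), np.int64(-170), np.int64(197)), (np.int64(608), np.int64(-170), np.int64(196)), (np.int64(610), np.int64(-171), np.int64(195)), (np.int64(611), np.int64(-170), np.int64(196)), (np.int64(612), np.int64(-171), np.int64(195)), (np.int64(614), np.int64(-171), np.int64(195)), (np.int64(628), np.int64(-322), np.int64(1))]
302 [(np.int64(607), np.int64(-171), np.int64(196)), (np.int64(608), np.int64(-172), np.int64(195)), (np.int64(610), np.int64(-172), np.int64(195)), (np.int64(611), np.int64(-171), np.int64(197)), (np.int64(615), np.int64(-223), np.int64(131)), (np.int64(618), np.int64(-224), np.int64(129)), (np.int64(628), np.int64(-325), np.int64(1))]
304 [(np.int64(607), np.int64(-223), np.int64(132)), (np.int64(609), np.int64(-222), np.int64(133)), (np.int64(611), np.int64(-222), np.int64(134)), (np.int64(613), np.int64(-223), np.int64(133)), (np.int64(615), np.int64(-222), np.int64(134)), (np.int64(618), np.int64(-224), np.int64(131)), (np.int64(620), np.int64(-226), np.int64(129))]
306 [(np.int64(607), np.int64(-225), np.int
[... 1948 characters left out ...]
64(629), np.int64(-346), np.int64(0))]
318 [(np.int64(607), np.int64(-348), np.int64(2)), (np.int64(609), np.int64(-230), np.int64(139)), (np.int64(611), np.int64(-230), np.int64(139)), (np.int64(613), np.int64(-229), np.int64(140)), (np.int64(615), np.int64(-231), np.int64(138)), (np.int64(625), np.int64(-349), np.int64(1)), (np.int64(629), np.int64(-348), np.int64(1))]
320 [(np.int64(607), np.int64(-352), np.int64(0)), (np.int64(611), np.int64(-352), np.int64(0)), (np.int64(614), np.int64(-352), np.int64(0)), (np.int64(618), np.int64(-351), np.int64(1)), (np.int64(622), np.int64(-351), np.int64(1)), (np.int64(625), np.int64(-352), np.int64(0)), (np.int64(629), np.int64(-351), np.int64(1))]
```

View pics/w6c.png

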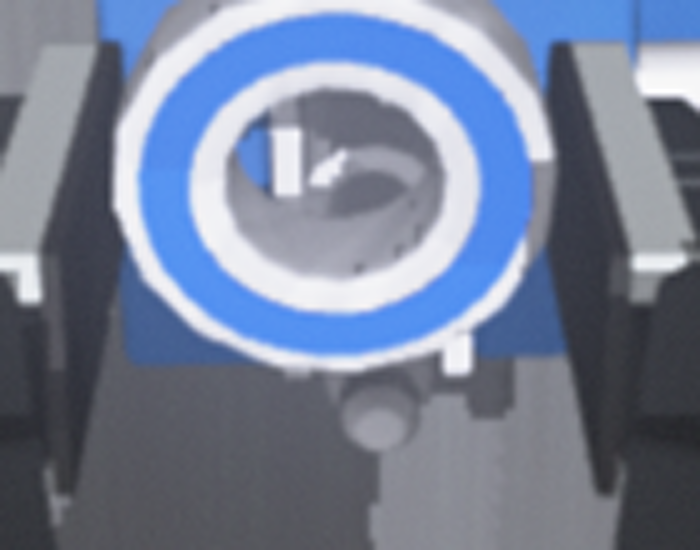

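```bash
python3 -c "
from h import *
s=pickle.load(open('w6.pkl','rb'))
W=world(s)
m=cv2.inRange(cv2.cvtColor(s['img'],cv2.COLOR_BGR2HSV),(100,120,80),(125,255,255))>0
m&=(W[...,2]>.18); p=W[m]; print(len(p),p.mean(0),[(p[:,i].min()+p[:,i].max())/2 for i in(0,1)])
t=(abs(W[...,2]-.139)<.0035)&(abs(W[...,0]-.612)<.012)&(abs(W[...,1]+.227)<.012); q=W[t]; print(len(q),q.mean(0),cv2.minEnclosingCircle((q[:,:2]*1000).astype(np.float32)))
"
```

```text
1781 [ 0.606305   -0.15133097  0.19628567] [np.float64(0.613012936018285), np.float64(-0.15244852503237682)]
190 [ 0.6119806  -0.2254561   0.13833104] ((611.9545288085938, -227.0803680419922), 6.290818691253662)
```

Request:
play_rows --moves '[{"dx": -12,"dy": 2,"dz": 0,"turn": 0,"grip": 0.4},{"dx": -38,"dy": 4,"dz": 0,"turn": 0,"grip": 0.4},{"dx": -62,"dy": 6.4,"dz": 0,"turn": 0,"grip": 0.4},{"dx": -75.6,"dy": 6.4,"dz": 5,"turn": 0,"grip": 0.4},{"dx": -75.6,"dy": 6.4,"dz": 15,"turn": 0,"grip": 0.4},{"dx": -75.6,"dy": 6.4,"dz": 25,"turn": 0,"grip": 0.4},{"dx": -75.6,"dy": 6.4,"dz": 32,"turn": 0,"grip": 0.4},{"dx": -75.6,"dy": 6.4,"dz": 32,"turn": 0,"grip": 0.4},{"dx": -75.6,"dy": 6.4,"dz": 32,"turn": 0,"grip": 0.4}]'

```text
clock: 7.62
tool_pos: [0.6116, -0.2246, 0.1315]
tcp_rot: [[-0.0, 1.0, -0.002], [1.0, 0.0, 0.001], [0.001, -0.002, -1.0]]
ft_force: [0.4, -0.1, -1.0]
finger_gap: 0.479
```

```bash
python3 -c "
from h import *
s=snap('wrist','w7')
go(612,-227,130,90)
im=s['img'][200:340,170:345]; cv2.imwrite('pics/w7c.png',cv2.resize(im,None,fx=4,fy=4,interpolation=cv2.INTER_CUBIC))
W=world(s)
m=cv2.inRange(cv2.cvtColor(s['img'],cv2.COLOR_BGR2HSV),(100,120,80),(125,255,255))>0
m&=(W[...,2]>.14); p=W[m]; print(len(p),np.median(p,0))
t=(abs(W[...,2]-.139)<.0035)&(abs(W[...,0]-.612)<.012)&(abs(W[...,1]+.227)<.012); q=W[t]; print(len(q),q.mean(0))
"
```

```text
t 7.67 pos [ 612.3 -225.1  132.2] yaw 90.0 gap 0.474 F [ 0.9 -0.1 -0.6] j6 -26.3
dx -1.9 dy -0.3 dz 2.2 turn 0.0
1786 [ 0.61226016 -0.22315489  0.16555305]
46 [ 0.61204147 -0.2306397   0.13834375]
```

View pics/w7c.png

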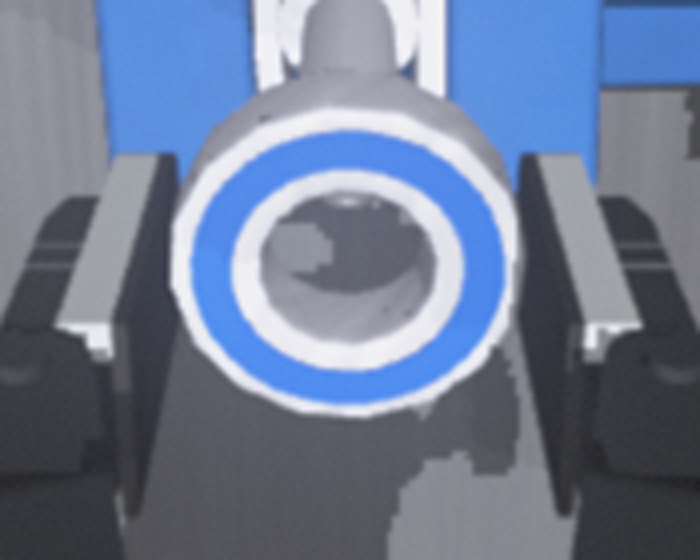

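```bash
python3 -c "
from h import *
s=pickle.load(open('w7.pkl','rb'))
print(atz(s,256.3,265.3,.1655), atz(s,256.3,265.3,.1645))
c=s['img']
# inner bore ellipse top face: crop rows 170..370 is inner white ring outer
print(atz(s,170+345/4,200+170/4,.165),atz(s,170+345/4,200+370/4,.165))
print('outer',atz(s,170+345/4,200+110/4,.165),atz(s,170+345/4,200+415/4,.165))
print('shaft axis tip', [ (x/1) for x in proj(s,(.612,-.227,.139))])
for y in (-.2215,-.2325): 
  u,v=proj(s,(.612,y,.139)); print((u-170)*4,(v-200)*4)
"
```

```text
[ 0.61194912 -0.22347527  0.1655    ] [ 0.61194719 -0.22410745  0.1645    ]
[ 0.61192633 -0.2120396   0.165     ] [ 0.61192372 -0.23862688  0.165     ]
outer [ 0.61192706 -0.20462439  0.165     ] [ 0.61192309 -0.24504113  0.165     ]
shaft axis tip [np.float64(256.4885160299661), np.float64(243.91162330827854)]
345.9596720801851 138.84697411648506
345.94856756682725 211.71495609529188
```

Request:
play_rows --moves '[{"dx": -1.8,"dy": 0,"dz": 4,"turn": 0,"grip": 0.4},{"dx": -1.8,"dy": 0,"dz": 10,"turn": 0,"grip": 0.4},{"dx": -1.8,"dy": 0,"dz": 15,"turn": 0,"grip": 0.4},{"dx": -1.8,"dy": 0,"dz": 20,"turn": 0,"grip": 0.4},{"dx": -1.8,"dy": 0,"dz": 25,"turn": 0,"grip": 0.4},{"dx": -1.8,"dy": 0,"dz": 29,"turn": 0,"grip": 0.4},{"dx": -1.8,"dy": 0,"dz": 33,"turn": 0,"grip": 0.4},{"dx": -1.8,"dy": 0,"dz": 33,"turn": 0,"grip": 0.4}]'

```text
clock: 8.33
tool_pos: [0.6118, -0.2276, 0.0984]
tcp_rot: [[0.001, 1.0, -0.002], [1.0, -0.001, 0.001], [0.001, -0.002, -1.0]]
ft_force: [-1.9, 0.3, -0.9]
finger_gap: 0.477
```

```bash
python3 -c "
from h import *
s=snap('wrist','w8')
go(612,-227,66,90)
im=s['img'][200:340,170:345]; cv2.imwrite('pics/w8c.png',cv2.resize(im,None,fx=4,fy=4,interpolation=cv2.INTER_CUBIC))
"
```

```text
t 8.38 pos [ 612.1 -227.8   98.9] yaw 90.0 gap 0.481 F [ 0.6 -0.  -1.7] j6 -26.4
dx 0.8 dy -0.1 dz 32.9 turn -0.0
```

View pics/w8c.png

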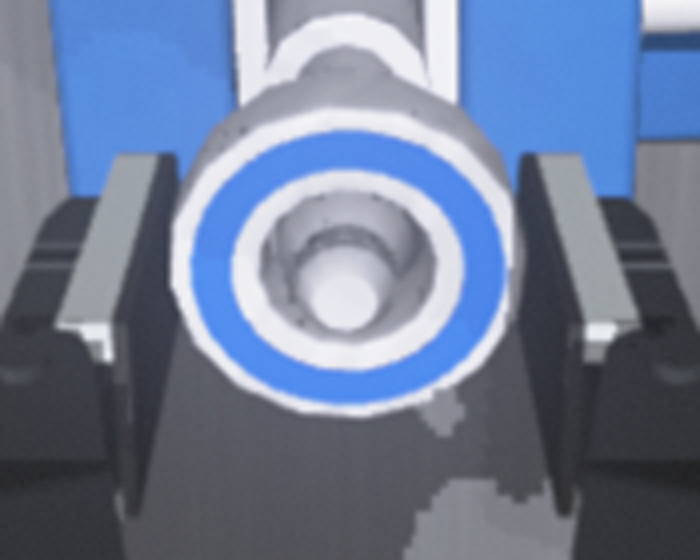

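Request:
play_rows --moves '[{"dx": 0,"dy": 0,"dz": 5,"turn": 0,"grip": 0.4},{"dx": 0,"dy": 0,"dz": 11,"turn": 0,"grip": 0.4},{"dx": 0,"dy": 0,"dz": 17,"turn": 0,"grip": 0.4},{"dx": 0,"dy": 0,"dz": 23,"turn": 0,"grip": 0.4},{"dx": 0,"dy": 0,"dz": 28,"turn": 0,"grip": 0.4},{"dx": 0,"dy": 0,"dz": 31,"turn": 0,"grip": 0.4},{"dx": 0,"dy": 0,"dz": 33,"turn": 0,"grip": 0.4},{"dx": 0,"dy": 0,"dz": 33,"turn": 0,"grip": 0.4}]'

```text
clock: 9.05
tool_pos: [0.6122, -0.2278, 0.0659]
tcp_rot: [[0.001, 1.0, -0.001], [1.0, -0.001, 0.0], [0.0, -0.001, -1.0]]
ft_force: [0.4, 0.1, -0.5]
finger_gap: 0.476
```

```bash
python3 -c "
from h import *
s=snap('wrist','w9')
go(612,-227,66,90)
W=world(s)
m=cv2.inRange(cv2.cvtColor(s['img'],cv2.COLOR_BGR2HSV),(100,120,80),(125,255,255))>0
m&=(W[...,2]>.08);m[:215]=0; p=W[m]; print(len(p),np.median(p,0))
im=s['img'][200:340,170:345]; cv2.imwrite('pics/w9c.png',cv2.resize(im,None,fx=4,fy=4,interpolation=cv2.INTER_CUBIC))
"
```

```text
t 9.1 pos [ 612.4 -227.9   66.3] yaw 90.0 gap 0.479 F [ 0.1  0.6 -1.2] j6 -26.4
dx 0.9 dy -0.4 dz 0.3 turn -0.0
1474 [ 0.61367168 -0.22188643  0.09995829]
```

View pics/w9c.png

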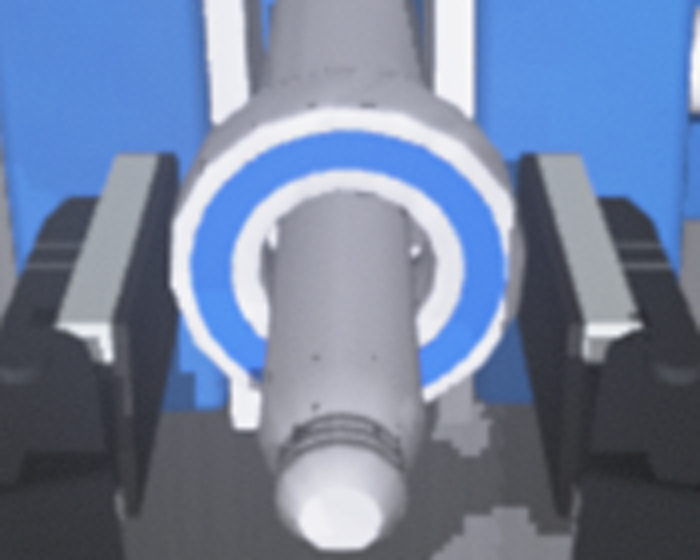

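Request:
play_rows --moves '[{"dx": 0,"dy": 0,"dz": 1,"turn": 0,"grip": 0.4},{"dx": 0,"dy": 0,"dz": 1.5,"turn": 0,"grip": 0.7},{"dx": 0,"dy": 0,"dz": 1.5,"turn": 0,"grip": 0.7},{"dx": 0,"dy": 0,"dz": 1.5,"turn": 0,"grip": 0.7},{"dx": 0,"dy": 0,"dz": 1.5,"turn": 0,"grip": 0.7},{"dx": 0,"dy": 0,"dz": -10,"turn": 0,"grip": 0.7},{"dx": 0,"dy": 0,"dz": -40,"turn": 0,"grip": 0.7},{"dx": 0,"dy": 0,"dz": -75,"turn": 0,"grip": 0.7},{"dx": 0,"dy": 0,"dz": -85,"turn": 0,"grip": 0.7},{"dx": 0,"dy": 0,"dz": -85,"turn": 0,"grip": 0.7}]'

```text
clock: 9.93
tool_pos: [0.6154, -0.2293, 0.1566]
tcp_rot: [[0.001, 1.0, 0.008], [1.0, -0.001, -0.004], [-0.004, 0.008, -1.0]]
ft_force: [0.4, -0.2, -0.2]
finger_gap: 0.695
```

```bash
python3 -c "
from h import *
s=snap('wrist','w10')
go(432,-321,130,90)
W=world(s)
m=cv2.inRange(cv2.cvtColor(s['img'],cv2.COLOR_BGR2HSV),(100,120,80),(125,255,255))>0
m&=(W[...,2]>.092)&(W[...,2]<.11)&(abs(W[...,0]-.612)<.025); p=W[m]; print(len(p),np.median(p,0))
im=s['img'][100:300,140:390]; cv2.imwrite('pics/w10c.png',cv2.resize(im,None,fx=3,fy=3,interpolation=cv2.INTER_CUBIC))
"
```

```text
t 9.98 pos [ 613.9 -228.6  154.1] yaw 90.0 gap 0.703 F [ 0.4 -0.2 -0.3] j6 -26.4
dx -92.5 dy -181.9 dz 23.5 turn -0.0
550 [ 0.61523714 -0.22288158  0.09782829]
```

View pics/w10c.png

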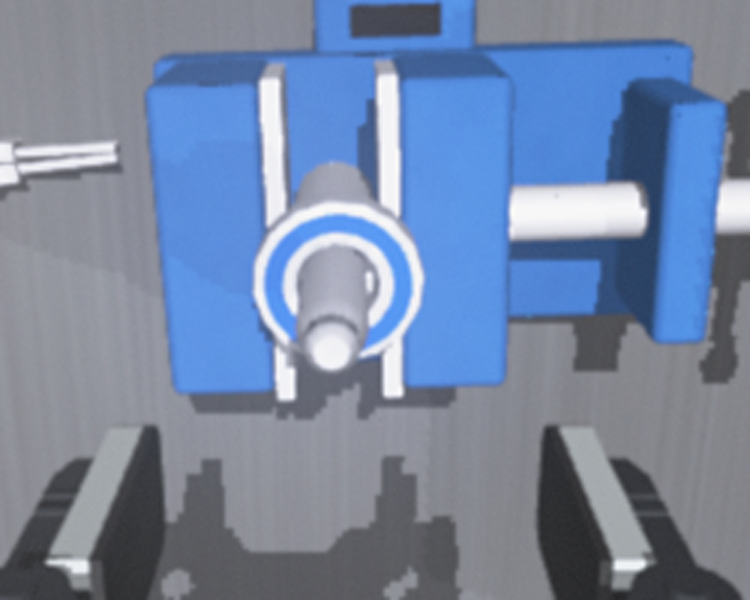

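The bearing is home: its seal face is at z≈98 mm, as expected, and it lies flat round the shaft. Next is the spacer.

Request:
play_rows --moves '[{"dx": -6,"dy": -12,"dz": 0,"turn": 0,"grip": 0.55},{"dx": -20,"dy": -38,"dz": 0,"turn": 0,"grip": 0.55},{"dx": -36,"dy": -70,"dz": 0,"turn": 0,"grip": 0.55},{"dx": -52,"dy": -102,"dz": 5,"turn": 0,"grip": 0.55},{"dx": -68,"dy": -134,"dz": 10,"turn": 0,"grip": 0.55},{"dx": -82,"dy": -162,"dz": 16,"turn": 0,"grip": 0.55},{"dx": -90,"dy": -177,"dz": 22,"turn": 0,"grip": 0.55},{"dx": -93,"dy": -181,"dz": 24,"turn": 0,"grip": 0.55},{"dx": -93,"dy": -181,"dz": 24,"turn": 0,"grip": 0.55},{"dx": -93,"dy": -181,"dz": 24,"turn": 0,"grip": 0.55}]'

```text
clock: 10.82
tool_pos: [0.4309, -0.3204, 0.1268]
tcp_rot: [[0.002, 1.0, -0.001], [1.0, -0.002, 0.001], [0.001, -0.001, -1.0]]
ft_force: [0.6, -0.1, 0.1]
finger_gap: 0.551
```

```bash
python3 -c "
from h import *
s=snap('wrist','w11')
go(432,-321,-10,90)
W=world(s)
m=cv2.inRange(cv2.cvtColor(s['img'],cv2.COLOR_BGR2HSV),(10,90,80),(30,255,255))>0
m&=(W[...,2]>.005)&(W[...,2]<.018)&(abs(W[...,0]-.432)<.025)&(abs(W[...,1]+.321)<.025); p=W[m]; print(len(p),p.mean(0),[(p[:,i].min(),p[:,i].max()) for i in(0,1)])
"
```

```text
t 10.87 pos [ 431.7 -320.5  127.2] yaw 90.0 gap 0.55 F [ 0.7 -0.7 -0.6] j6 -43.9
dx -0.6 dy 0.3 dz 137.2 turn -0.0
405 [ 0.43395097 -0.3206218   0.00981167] [(np.float64(0.42096857919013436), np.float64(0.44703085220956595)), (np.float64(-0.33483127420678266), np.float64(-0.3073546947494642))]
```

View pics/w11.png

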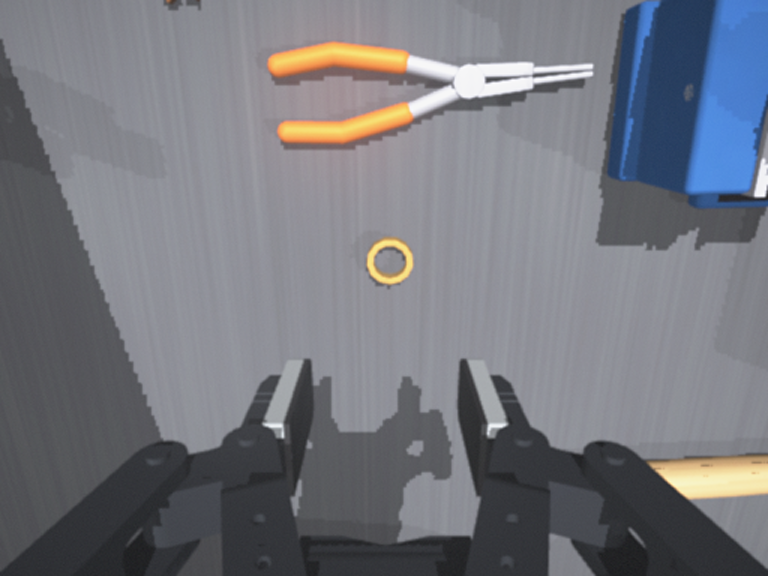

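Request:
play_rows --moves '[{"dx": -0.5,"dy": 2.2,"dz": 15,"turn": 0,"grip": 0.55},{"dx": -0.5,"dy": 2.2,"dz": 50,"turn": 0,"grip": 0.55},{"dx": -0.5,"dy": 2.2,"dz": 85,"turn": 0,"grip": 0.55},{"dx": -0.5,"dy": 2.2,"dz": 115,"turn": 0,"grip": 0.55},{"dx": -0.5,"dy": 2.2,"dz": 130,"turn": 0,"grip": 0.55},{"dx": -0.5,"dy": 2.2,"dz": 140,"turn": 0,"grip": 0.55},{"dx": -0.5,"dy": 2.2,"dz": 145,"turn": 0,"grip": 0.55},{"dx": -0.5,"dy": 2.2,"dz": 147.5,"turn": 0,"grip": 0.5},{"dx": -0.5,"dy": 2.2,"dz": 147.5,"turn": 0,"grip": 0.45},{"dx": -0.5,"dy": 2.2,"dz": 147.5,"turn": 0,"grip": 0.45}]'

```text
clock: 11.7
tool_pos: [0.4346, -0.3219, -0.019]
tcp_rot: [[0.0, 1.0, 0.001], [1.0, -0.0, -0.001], [-0.001, 0.001, -1.0]]
ft_force: [-0.6, -0.4, 1.0]
finger_gap: 0.452
```

```bash
python3 -c "
from h import *
s=snap('wrist','w12')
go(434,-321,-20,90)
im=s['img'][200:340,170:345]; cv2.imwrite('pics/w12c.png',cv2.resize(im,None,fx=4,fy=4,interpolation=cv2.INTER_CUBIC))
W=world(s)
m=cv2.inRange(cv2.cvtColor(s['img'],cv2.COLOR_BGR2HSV),(10,90,80),(30,255,255))>0
m&=(W[...,2]>.005)&(W[...,2]<.018)&(abs(W[...,0]-.432)<.025)&(abs(W[...,1]+.321)<.025); p=W[m]; print(len(p),p.mean(0),[(p[:,i].min(),p[:,i].max()) for i in(0,1)])
"
```

```text
t 11.75 pos [ 434.5 -322.   -18.9] yaw 90.0 gap 0.451 F [-0.2 -0.2 -0.3] j6 -43.8
dx 1.0 dy -0.5 dz 1.1 turn -0.0
1587 [ 0.43387777 -0.31984397  0.0094361 ] [(np.float64(0.4203409278624996), np.float64(0.44756549225234415)), (np.float64(-0.3343594181258554), np.float64(-0.30648284826413513))]
```

View pics/w12c.png

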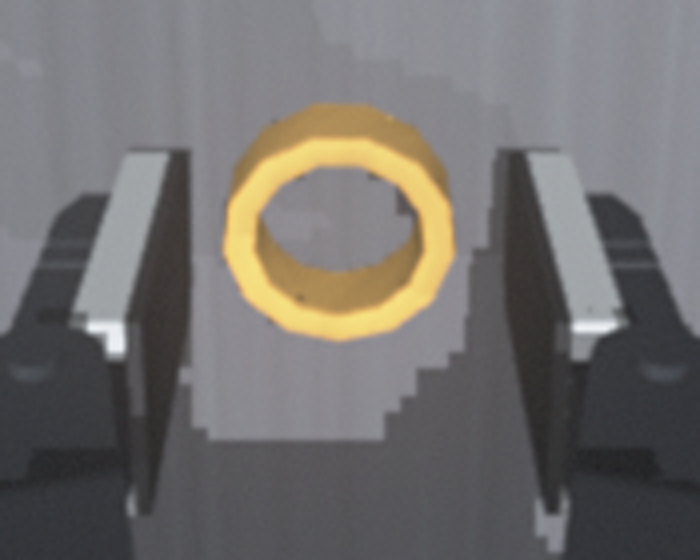

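Request:
play_rows --moves '[{"dx": 1.2,"dy": -0.5,"dz": 1.5,"turn": 0,"grip": 0.45},{"dx": 1.2,"dy": -0.5,"dz": 1.5,"turn": 0,"grip": 0.22},{"dx": 1.2,"dy": -0.5,"dz": 1.5,"turn": 0,"grip": 0.22},{"dx": 1.2,"dy": -0.5,"dz": 1.5,"turn": 0,"grip": 0.22},{"dx": 1.2,"dy": -0.5,"dz": 1.5,"turn": 0,"grip": 0.22},{"dx": 1.2,"dy": -0.5,"dz": 1.5,"turn": 0,"grip": 0.22}]' --squeeze 30

```text
clock: 12.25
tool_pos: [0.4333, -0.3203, -0.0207]
tcp_rot: [[0.001, 1.0, 0.001], [1.0, -0.001, -0.001], [-0.001, 0.001, -1.0]]
ft_force: [-0.5, 1.8, 4.3]
finger_gap: 0.3
```

Request:
play_rows --moves '[{"dx": 0,"dy": 0,"dz": -12,"turn": 0,"grip": 0.22},{"dx": 0,"dy": 0,"dz": -40,"turn": 0,"grip": 0.22},{"dx": 0,"dy": 0,"dz": -75,"turn": 0,"grip": 0.22},{"dx": 0,"dy": 0,"dz": -110,"turn": 0,"grip": 0.22},{"dx": 0,"dy": 0,"dz": -145,"turn": 0,"grip": 0.22},{"dx": 0,"dy": 0,"dz": -170,"turn": 0,"grip": 0.22},{"dx": 0,"dy": 0,"dz": -182,"turn": 0,"grip": 0.22},{"dx": 0,"dy": 0,"dz": -182,"turn": 0,"grip": 0.22}]'

```text
clock: 12.92
tool_pos: [0.4349, -0.3218, 0.1643]
tcp_rot: [[0.001, 1.0, 0.005], [1.0, -0.001, -0.005], [-0.005, 0.005, -1.0]]
ft_force: [0.1, -0.7, -0.8]
finger_gap: 0.3
```

```bash
python3 -c "
from h import *
s=snap('wrist','w13')
go(612,-160,163,90)
im=s['img'][200:340,170:345]; cv2.imwrite('pics/w13c.png',cv2.resize(im,None,fx=4,fy=4,interpolation=cv2.INTER_CUBIC))
W=world(s)
m=cv2.inRange(cv2.cvtColor(s['img'],cv2.COLOR_BGR2HSV),(10,90,80),(30,255,255))>0
m&=(W[...,2]>.1); p=W[m]; print(len(p),p.mean(0),[(p[:,i].min(),p[:,i].max()) for i in(0,1,2)])
"
```

```text
t 12.97 pos [ 433.9 -320.9  162.2] yaw 90.0 gap 0.303 F [-0.6 -0.7 -1.1] j6 -43.8
dx 161.0 dy 178.0 dz -0.7 turn -0.0
1944 [ 0.43586261 -0.32093384  0.19424688] [(np.float64(0.42207440329410795), np.float64(0.48166380569741085)), (np.float64(-0.3361454725675465), np.float64(-0.3079252496034135)), (np.float64(0.18504342749082242), np.float64(0.24162537210520704))]
```

View pics/w13c.png

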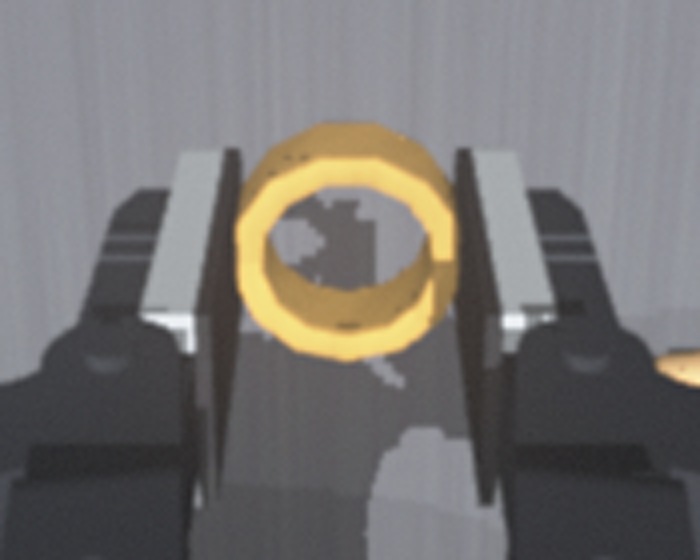

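Request:
play_rows --moves '[{"dx": 6,"dy": 12,"dz": 0,"turn": 0,"grip": 0.22},{"dx": 19,"dy": 38,"dz": 0,"turn": 0,"grip": 0.22},{"dx": 35,"dy": 68,"dz": 0,"turn": 0,"grip": 0.22},{"dx": 51,"dy": 98,"dz": 0,"turn": 0,"grip": 0.22},{"dx": 67,"dy": 128,"dz": 0,"turn": 0,"grip": 0.22},{"dx": 82,"dy": 156,"dz": 2,"turn": 0,"grip": 0.22},{"dx": 91,"dy": 173,"dz": 10,"turn": 0,"grip": 0.22},{"dx": 93.6,"dy": 178,"dz": 20,"turn": 0,"grip": 0.22},{"dx": 93.6,"dy": 178,"dz": 30,"turn": 0,"grip": 0.22},{"dx": 93.6,"dy": 178,"dz": 35,"turn": 0,"grip": 0.22},{"dx": 93.6,"dy": 178,"dz": 35,"turn": 0,"grip": 0.22}]'

```text
clock: 13.88
tool_pos: [0.608, -0.2265, 0.1226]
tcp_rot: [[0.002, 1.0, -0.005], [1.0, -0.002, 0.002], [0.002, -0.005, -1.0]]
ft_force: [0.2, 0.6, -0.9]
finger_gap: 0.3
```

```bash
python3 -c "
from h import *
s=snap('wrist','w14')
go(612,-227,163,90)
im=s['img'][200:340,170:345]; cv2.imwrite('pics/w14c.png',cv2.resize(im,None,fx=4,fy=4,interpolation=cv2.INTER_CUBIC))
for y in (-.2215,-.2325): 
  u,v=proj(s,(.612,y,.139)); print((u-170)*4,(v-200)*4)
"
```

```text
t 13.93 pos [ 608.7 -226.9  123.9] yaw 89.9 gap 0.299 F [ 0.1 -0.8  0.1] j6 -26.4
dx -0.0 dy 3.1 dz -39.2 turn -0.1
374.031544108042 158.5053140700726
373.59857816558633 234.853667654766
```

View pics/w14c.png

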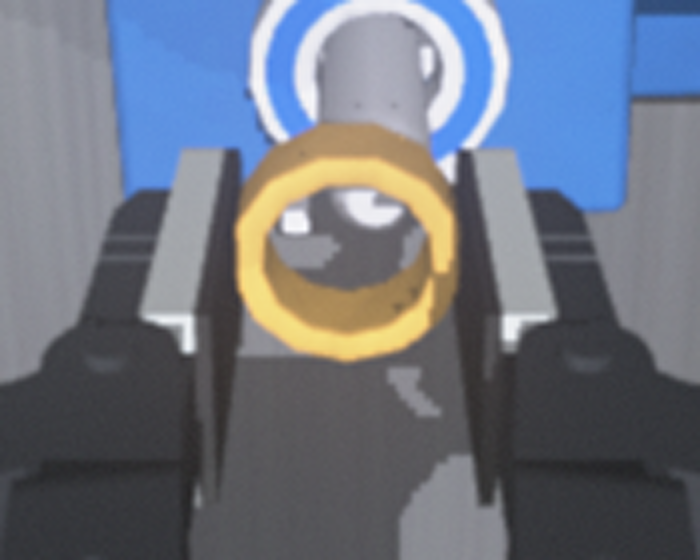

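```bash
python3 -c "
from h import *
s=pickle.load(open('w14.pkl','rb'));W=world(s)
f=lambda a,b,z:atz(s,170+a/4,200+b/4,z)
m=cv2.inRange(cv2.cvtColor(s['img'],cv2.COLOR_BGR2HSV),(10,90,80),(30,255,255))>0
p=W[m&(W[...,2]>.15)&(W[...,2]<.158)];print(len(p),np.median(p,0))
z=np.median(p[:,2])
print(f(347,157,z),f(347,360,z),f(237,250,z),f(457,250,z))
t=(abs(W[...,2]-.139)<.0035)&(abs(W[...,0]-.612)<.012)&(abs(W[...,1]+.227)<.012); q=W[t]; print(len(q),q.min(0),q.max(0))
print(f(373,222,.139))
"
```

```text
1369 [ 0.60825432 -0.22580694  0.15330487]
[ 0.60865626 -0.21371833  0.15330487] [ 0.60861415 -0.24109691  0.15330487] [ 0.59576084 -0.22588822  0.15330487] [ 0.62150307 -0.2258605   0.15330487]
167 [ 0.6066101  -0.23325647  0.13592651] [ 0.61652777 -0.22446892  0.14169216]
[ 0.61191375 -0.23061546  0.139     ]
```

Request:
play_rows --moves '[{"dx": 0.8,"dy": 3.1,"dz": 0,"turn": 0,"grip": 0.22},{"dx": 0.8,"dy": 3.1,"dz": 3,"turn": 0,"grip": 0.22},{"dx": 0.8,"dy": 3.1,"dz": 8,"turn": 0,"grip": 0.22},{"dx": 0.8,"dy": 3.1,"dz": 13,"turn": 0,"grip": 0.22},{"dx": 0.8,"dy": 3.1,"dz": 18,"turn": 0,"grip": 0.22},{"dx": 0.8,"dy": 3.1,"dz": 22,"turn": 0,"grip": 0.22},{"dx": 0.8,"dy": 3.1,"dz": 25,"turn": 0,"grip": 0.22},{"dx": 0.8,"dy": 3.1,"dz": 25,"turn": 0,"grip": 0.22}]'

```text
clock: 14.6
tool_pos: [0.6136, -0.2255, 0.0995]
tcp_rot: [[0.001, 1.0, -0.002], [1.0, -0.001, 0.001], [0.001, -0.002, -1.0]]
ft_force: [-0.4, 0.4, -0.7]
finger_gap: 0.3
```

```bash
python3 -c "
from h import *
s=snap('wrist','w15')
go(612,-227,78,90)
im=s['img'][200:340,170:345]; cv2.imwrite('pics/w15c.png',cv2.resize(im,None,fx=4,fy=4,interpolation=cv2.INTER_CUBIC))
"
```

```text
t 14.65 pos [ 613.7 -225.7   99.8] yaw 90.0 gap 0.302 F [-1.1 -0.1 -0. ] j6 -26.2
dx -1.4 dy -1.7 dz 21.8 turn -0.0
```

View pics/w15c.png

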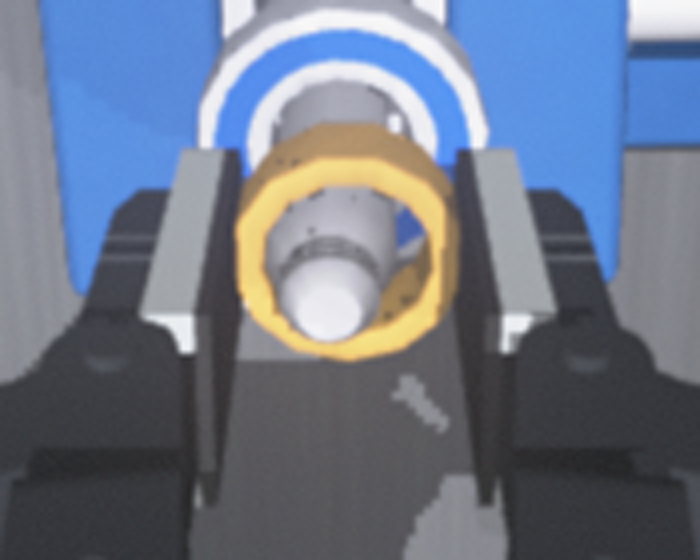

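Request:
play_rows --moves '[{"dx": -0.8,"dy": -1.7,"dz": 0,"turn": 0,"grip": 0.22},{"dx": -0.8,"dy": -1.7,"dz": 3,"turn": 0,"grip": 0.22},{"dx": -0.8,"dy": -1.7,"dz": 8,"turn": 0,"grip": 0.22},{"dx": -0.8,"dy": -1.7,"dz": 13,"turn": 0,"grip": 0.22},{"dx": -0.8,"dy": -1.7,"dz": 17,"turn": 0,"grip": 0.22},{"dx": -0.8,"dy": -1.7,"dz": 19,"turn": 0,"grip": 0.22},{"dx": -0.8,"dy": -1.7,"dz": 20,"turn": 0,"grip": 0.22},{"dx": -0.8,"dy": -1.7,"dz": 20,"turn": 0,"grip": 0.22}]'

```text
clock: 15.32
tool_pos: [0.6124, -0.2265, 0.0801]
tcp_rot: [[0.001, 1.0, -0.001], [1.0, -0.001, 0.0], [0.0, -0.001, -1.0]]
ft_force: [-0.1, 0.1, -0.3]
finger_gap: 0.301
```

```bash
python3 -c "
from h import *
s=snap('wrist','w16')
go(612,-227,78,90);W=world(s)
m=cv2.inRange(cv2.cvtColor(s['img'],cv2.COLOR_BGR2HSV),(10,90,80),(30,255,255))>0
p=W[m&(W[...,2]>.09)&(W[...,2]<.12)];print(len(p),np.median(p,0),np.percentile(p[:,2],[50,75,90]))
im=s['img'][200:340,170:345]; cv2.imwrite('pics/w16c.png',cv2.resize(im,None,fx=4,fy=4,interpolation=cv2.INTER_CUBIC))
"
```

```text
t 15.37 pos [ 612.6 -226.6   80.4] yaw 90.0 gap 0.302 F [-0.2 -0.3  0.4] j6 -26.3
dx -0.4 dy -0.6 dz 2.4 turn -0.0
1128 [ 0.61345447 -0.21828038  0.11064109] [0.11064109 0.11117015 0.11155029]
```

View pics/w16c.png

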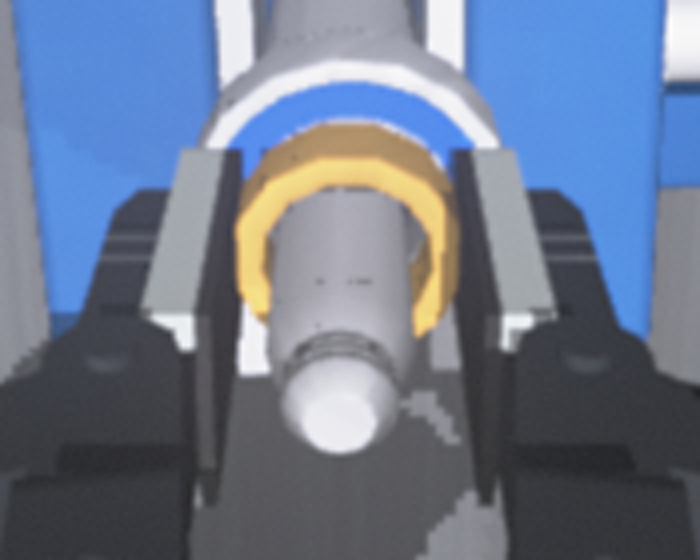

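Request:
play_rows --moves '[{"dx": 0,"dy": -0.6,"dz": 1,"turn": 0,"grip": 0.22},{"dx": 0,"dy": -0.6,"dz": 2,"turn": 0,"grip": 0.22},{"dx": 0,"dy": -0.6,"dz": 2.5,"turn": 0,"grip": 0.22},{"dx": 0,"dy": -0.6,"dz": 2.5,"turn": 0,"grip": 0.55},{"dx": 0,"dy": -0.6,"dz": 2.5,"turn": 0,"grip": 0.55},{"dx": 0,"dy": -0.6,"dz": 2.5,"turn": 0,"grip": 0.55},{"dx": 0,"dy": -0.6,"dz": -8,"turn": 0,"grip": 0.55},{"dx": 0,"dy": -0.6,"dz": -40,"turn": 0,"grip": 0.55},{"dx": 0,"dy": -0.6,"dz": -70,"turn": 0,"grip": 0.55},{"dx": 0,"dy": -0.6,"dz": -80,"turn": 0,"grip": 0.6},{"dx": 0,"dy": -0.6,"dz": -80,"turn": 0,"grip": 0.6},{"dx": 0,"dy": -0.6,"dz": -80,"turn": 0,"grip": 0.6}]'

```text
clock: 16.37
tool_pos: [0.6123, -0.2268, 0.1613]
tcp_rot: [[0.001, 1.0, 0.001], [1.0, -0.001, -0.001], [-0.001, 0.001, -1.0]]
ft_force: [0.3, 0.4, -0.3]
finger_gap: 0.602
```

```bash
python3 -c "
from h import *
s=snap('wrist','w17')
go(440,-126,150,90);W=world(s)
m=cv2.inRange(cv2.cvtColor(s['img'],cv2.COLOR_BGR2HSV),(10,90,80),(30,255,255))>0
p=W[m&(W[...,2]>.09)&(W[...,2]<.12)];print(len(p),np.median(p,0),np.percentile(p[:,2],[50,75,90]))
im=s['img'][100:300,140:390]; cv2.imwrite('pics/w17c.png',cv2.resize(im,None,fx=3,fy=3,interpolation=cv2.INTER_CUBIC))
"
```

```text
t 16.42 pos [ 611.4 -226.3  160. ] yaw 90.0 gap 0.602 F [1.2 0.2 0.3] j6 -26.3
dx 100.2 dy -171.4 dz 10.2 turn -0.0
405 [ 0.61247465 -0.21991736  0.10721051] [0.10721051 0.10770905 0.1080641 ]
```

View pics/w17c.png

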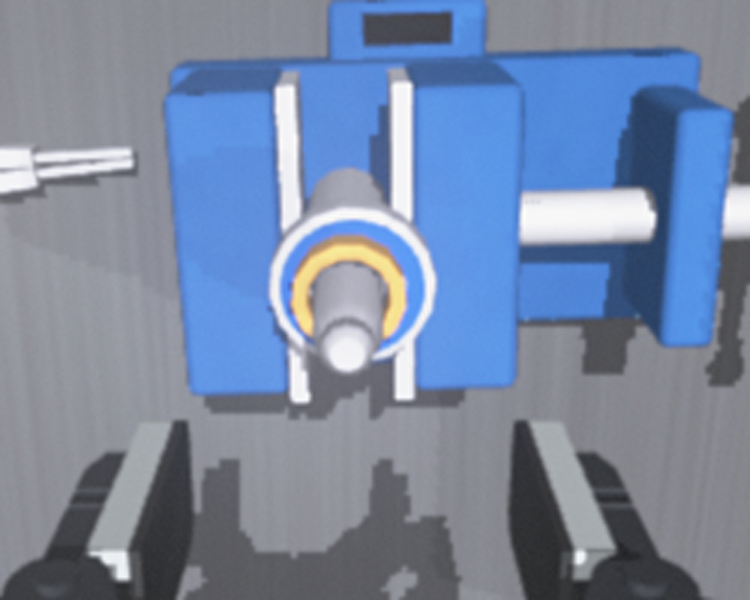

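Spacer is home, with its top at 107.2 mm. Next is the silver sprocket.

Request:
play_rows --moves '[{"dx": 6,"dy": -10,"dz": 0,"turn": 0,"grip": 0.6},{"dx": 20,"dy": -34,"dz": 0,"turn": 0,"grip": 0.6},{"dx": 38,"dy": -65,"dz": 0,"turn": 0,"grip": 0.6},{"dx": 56,"dy": -96,"dz": 0,"turn": 0,"grip": 0.6},{"dx": 74,"dy": -127,"dz": 5,"turn": 0,"grip": 0.6},{"dx": 90,"dy": -154,"dz": 15,"turn": 0,"grip": 0.6},{"dx": 98,"dy": -168,"dz": 27,"turn": 0,"grip": 0.6},{"dx": 100,"dy": -172,"dz": 40,"turn": 0,"grip": 0.6},{"dx": 100,"dy": -172,"dz": 45,"turn": 0,"grip": 0.6},{"dx": 100,"dy": -172,"dz": 45,"turn": 0,"grip": 0.6},{"dx": 100,"dy": -172,"dz": 45,"turn": 0,"grip": 0.6}]'

```text
clock: 17.33
tool_pos: [0.4403, -0.1267, 0.115]
tcp_rot: [[0.001, 1.0, -0.001], [1.0, -0.001, 0.0], [0.0, -0.001, -1.0]]
ft_force: [1.1, -0.9, 0.3]
finger_gap: 0.6
```

```bash
python3 -c "
from h import *
s=snap('wrist','w18')
go(440,-126,150,90);W=world(s)
p=W[(abs(W[...,2]-.016)<.003)&(abs(W[...,0]-.44)<.04)&(abs(W[...,1]+.126)<.04)];print(len(p),p.mean(0),cv2.minEnclosingCircle((p[:,:2]*1000).astype(np.float32)))
"
```

```text
t 17.38 pos [ 441.  -127.1  115.5] yaw 89.9 gap 0.597 F [ 0.1 -1.3 -0.5] j6 -24.6
dx 1.1 dy -1.0 dz -34.5 turn -0.1
1093 [ 0.4410817  -0.12535315  0.01619601] ((441.06494140625, -125.99193572998047), 18.823408126831055)
```

View pics/w18.png

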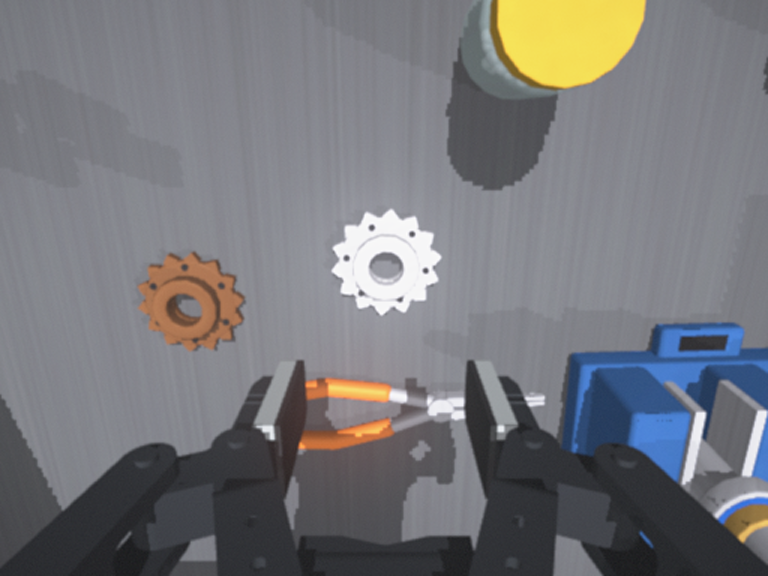

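Request:
play_rows --moves '[{"dx": 1,"dy": 0,"dz": 15,"turn": 0,"grip": 0.6},{"dx": 1,"dy": 0,"dz": 45,"turn": 0,"grip": 0.6},{"dx": 1,"dy": 0,"dz": 80,"turn": 0,"grip": 0.6},{"dx": 1,"dy": 0,"dz": 105,"turn": 0,"grip": 0.6},{"dx": 1,"dy": 0,"dz": 120,"turn": 0,"grip": 0.6},{"dx": 1,"dy": 0,"dz": 127,"turn": 0,"grip": 0.57},{"dx": 1,"dy": 0,"dz": 130,"turn": 0,"grip": 0.53},{"dx": 1,"dy": 0,"dz": 130,"turn": 0,"grip": 0.5},{"dx": 1,"dy": 0,"dz": 130,"turn": 0,"grip": 0.5},{"dx": 1,"dy": 0,"dz": 130,"turn": 0,"grip": 0.5}]'

```text
clock: 18.22
tool_pos: [0.4412, -0.126, -0.0134]
tcp_rot: [[0.001, 1.0, 0.002], [1.0, -0.001, -0.001], [-0.001, 0.002, -1.0]]
ft_force: [-0.2, 0.1, -0.9]
finger_gap: 0.507
```

```bash
python3 -c "
from h import *
s=snap('wrist','w19')
go(441,-126,-14.5,90);W=world(s)
p=W[(abs(W[...,2]-.016)<.003)&(abs(W[...,0]-.44)<.02)&(abs(W[...,1]+.126)<.03)];print(len(p),p.mean(0),cv2.minEnclosingCircle((p[:,:2]*1000).astype(np.float32)))
im=s['img'][190:330,170:345]; cv2.imwrite('pics/w19c.png',cv2.resize(im,None,fx=4,fy=4,interpolation=cv2.INTER_CUBIC))
for v in range(230,290,4): print(v,[int(np.nan_to_num(np.round(1000*W[v,u,2]),nan=-9)) for u in range(194,226,2)])
"
```

```text
t 18.27 pos [ 441.1 -126.   -13.4] yaw 90.0 gap 0.497 F [-0.2  0.4 -0.7] j6 -24.5
dx -0.0 dy -0.1 dz 1.1 turn -0.0
3390 [ 0.44051822 -0.12439427  0.01611982] ((438.7722473144531, -125.06907653808594), 21.61436653137207)
230 [0, 2, 4, 4, 6, 6, 5, 6, 6, 6, 7, 6, 6, 7, 7, 5]
234 [6, 6, 6, 6, 6, 6, 7, 7, 6, 6, 6, 6, 6, 5, 6, 10]
238 [0, 6, 5, 5, 6, 6, 7, 7, 7, 6, 7, 6, 6, 7, 12, 14]
242 [1, 18, 18, 18, 18, 19, 18, 18, 17, 7, 8, 6, 7, 9, 16, 16]
246 [21, 21, 22, 22, 22, 22, 22, 23, 16, 12, 6, 7, 6, 15, 16, 16]
250 [25, 25, 25, 26, -9, 26, 25, 23, 19, 12, 6, 6, 15, 17, 15, 17]
254 [28, 29, 28, 28, 29, 29, 29, 24, 19, 12, 7, 14, 16, 16, 17, 16]
258 [32, 31, 31, 33, 32, 32, 30, 25, 19, 13, 8, 6, 16, 17, 17, 16]
262 [35, 34, 35, 35, 36, 35, 30, 25, 20, 14, 7, 7, 15, 16, 17, 16]
266 [37, 37, 38, 38, 38, 36, 30, 26, 20, 14, 6, 7, 16, 17, 16, 16]
270 [41, 41, 41, 42, 40, 36, 30, 27, 22, 15, 6, 7, 16, 15, 16, 16]
274 [43, 43, 44, 43, 40, 37, 30, 27, 22, 16, 7, 7, 7, 16, 16, 16]
278 [46, 46, 46, 45, 40, 37, 33, 27, 23, 17, 6, 6, 6, 6, 6, 17]
282 [49, 49, 47, 46, 41, 37, 34, 27, 23, 5, 6, 6, 6, 6, 7, 6]
286 [48, 48, 48, 46, 41, 38, 33, 29, 23, 0, 0, 1, 0, -1, 4, 6]
```

View pics/w19c.png

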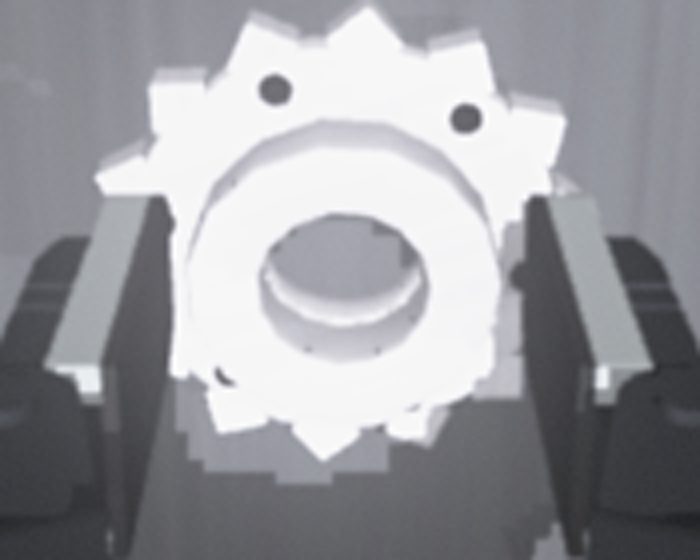

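Request:
play_rows --moves '[{"dx": 0,"dy": 0,"dz": 1.5,"turn": 0,"grip": 0.5},{"dx": 0,"dy": 0,"dz": 2.5,"turn": 0,"grip": 0.5},{"dx": 0,"dy": 0,"dz": 2.5,"turn": 0,"grip": 0.35},{"dx": 0,"dy": 0,"dz": 2.5,"turn": 0,"grip": 0.35},{"dx": 0,"dy": 0,"dz": 2.5,"turn": 0,"grip": 0.35},{"dx": 0,"dy": 0,"dz": 2.5,"turn": 0,"grip": 0.35},{"dx": 0,"dy": 0,"dz": 2.5,"turn": 0,"grip": 0.35}]' --squeeze 40

```text
clock: 18.85
tool_pos: [0.4404, -0.1257, -0.0163]
tcp_rot: [[0.001, 1.0, 0.001], [1.0, -0.001, -0.001], [-0.001, 0.001, -1.0]]
ft_force: [-0.3, 1.0, 8.3]
finger_gap: 0.421
```

```bash
python3 -c "
from h import *
s=snap('wrist','w20')
go(441,-126,-14.5,90)
im=s['img'][190:330,170:345]; cv2.imwrite('pics/w20c.png',cv2.resize(im,None,fx=4,fy=4,interpolation=cv2.INTER_CUBIC))
"
```

```text
t 18.9 pos [ 440.4 -125.7  -16.3] yaw 90.0 gap 0.424 F [-0.7  0.5  7.3] j6 -24.5
dx -0.3 dy 0.6 dz -1.8 turn -0.0
```

View pics/w20c.png

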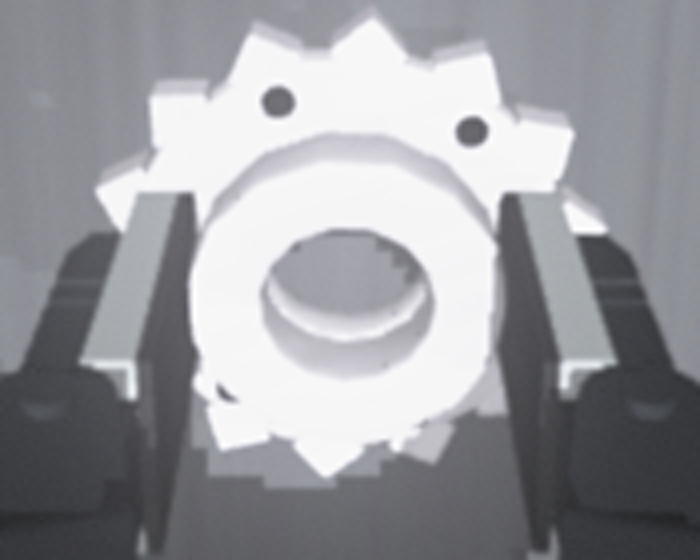

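Request:
play_rows --moves '[{"dx": 0,"dy": 0,"dz": -10,"turn": 0,"grip": 0.35},{"dx": 0,"dy": 0,"dz": -35,"turn": 0,"grip": 0.35},{"dx": 0,"dy": 0,"dz": -65,"turn": 0,"grip": 0.35},{"dx": 0,"dy": 0,"dz": -95,"turn": 0,"grip": 0.35},{"dx": 0,"dy": 0,"dz": -125,"turn": 0,"grip": 0.35},{"dx": 0,"dy": 0,"dz": -155,"turn": 0,"grip": 0.35},{"dx": 0,"dy": 0,"dz": -175,"turn": 0,"grip": 0.35},{"dx": 0,"dy": 0,"dz": -185,"turn": 0,"grip": 0.35},{"dx": 0,"dy": 0,"dz": -185,"turn": 0,"grip": 0.35},{"dx": 0,"dy": 0,"dz": -185,"turn": 0,"grip": 0.35}]'

```text
clock: 19.73
tool_pos: [0.4401, -0.1255, 0.1682]
tcp_rot: [[0.001, 1.0, 0.001], [1.0, -0.001, -0.001], [-0.001, 0.001, -1.0]]
ft_force: [-0.3, 0.4, -0.4]
finger_gap: 0.428
```

```bash
python3 -c "
from h import *
s=snap('wrist','w21')
go(612,-227,168,90)
W=world(s)
p=W[(abs(W[...,2]-.200)<.008)&(abs(W[...,0]-.44)<.02)];print(len(p),np.median(p,0))
im=s['img'][180:330,160:350]; cv2.imwrite('pics/w21c.png',cv2.resize(im,None,fx=4,fy=4,interpolation=cv2.INTER_CUBIC))
"
```

```text
t 19.78 pos [ 439.4 -125.2  167.4] yaw 90.0 gap 0.421 F [-0.5  0.7 -1.4] j6 -24.5
dx -101.7 dy 172.7 dz -0.8 turn -0.0
4388 [ 0.44018003 -0.12213224  0.20056083]
```

View pics/w21c.png

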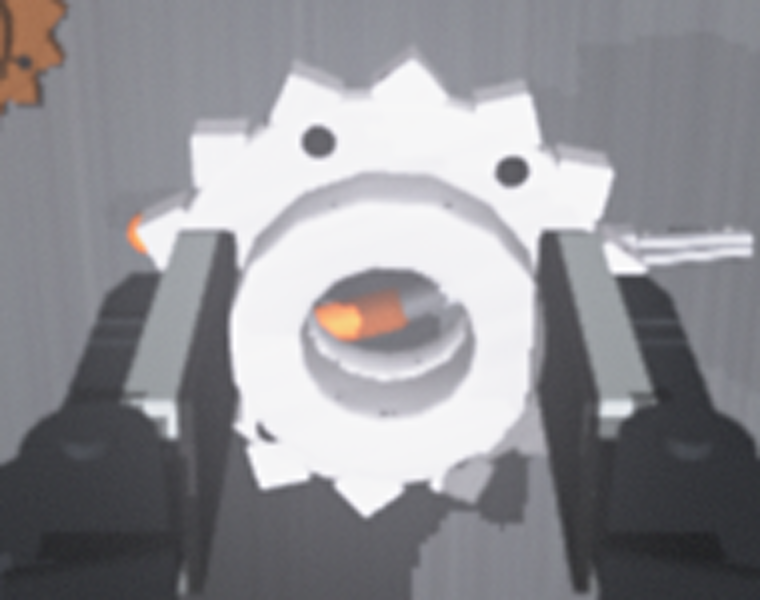

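Request:
play_rows --moves '[{"dx": -6,"dy": 10,"dz": 0,"turn": 0,"grip": 0.35},{"dx": -19,"dy": 32,"dz": 0,"turn": 0,"grip": 0.35},{"dx": -35,"dy": 60,"dz": 0,"turn": 0,"grip": 0.35},{"dx": -52,"dy": 88,"dz": 0,"turn": 0,"grip": 0.35},{"dx": -69,"dy": 117,"dz": 0,"turn": 0,"grip": 0.35},{"dx": -85,"dy": 145,"dz": 0,"turn": 0,"grip": 0.35},{"dx": -96,"dy": 163,"dz": 8,"turn": 0,"grip": 0.35},{"dx": -101.5,"dy": 172.5,"dz": 18,"turn": 0,"grip": 0.35},{"dx": -101.5,"dy": 172.5,"dz": 27,"turn": 0,"grip": 0.35},{"dx": -101.5,"dy": 172.5,"dz": 32,"turn": 0,"grip": 0.35},{"dx": -101.5,"dy": 172.5,"dz": 32,"turn": 0,"grip": 0.35},{"dx": -101.5,"dy": 172.5,"dz": 32,"turn": 0,"grip": 0.35}]'

```text
clock: 20.78
tool_pos: [0.6105, -0.2259, 0.1351]
tcp_rot: [[0.0, 1.0, -0.003], [1.0, -0.0, 0.001], [0.001, -0.003, -1.0]]
ft_force: [0.3, -0.4, -0.3]
finger_gap: 0.423
```

```bash
python3 -c "
from h import *
s=snap('wrist','w22')
go(612,-227,168,90)
W=world(s)
p=W[(W[...,2]>.16)&(W[...,2]<.175)&(abs(W[...,0]-.612)<.02)];z=np.median(p[:,2]);print(len(p),z)
im=s['img'][180:330,160:350]; cv2.imwrite('pics/w22c.png',cv2.resize(im,None,fx=4,fy=4,interpolation=cv2.INTER_CUBIC))
for x in (-.0045,0,.0045):
 for y in (-.2225,-.2315): 
  u,v=proj(s,(.612+x,y,.139)); print((u-160)*4,(v-180)*4)
f=lambda a,b,z:np.round(atz(s,160+a/4,180+b/4,z),4)
print(f(303,340,z),f(475,340,z),f(388,267,z),f(388,418,z))
"
```

```text
t 20.83 pos [ 611.2 -226.3  136. ] yaw 90.0 gap 0.423 F [ 0.7  0.7 -0.7] j6 -26.4
dx -0.7 dy 0.7 dz -32.0 turn -0.0
4283 0.16737136836882613
361.1295042733477 204.99098433546078
361.56930751895504 263.9496651277684
394.3163005207721 205.00239266095764
394.22496013576983 263.9638783529135
427.50651486372954 205.0138021614623
426.8839223077109 263.9780930185275
[ 0.6013 -0.2257  0.1674] [ 0.6212 -0.2256  0.1674] [ 0.6112 -0.2161  0.1674] [ 0.6112 -0.2363  0.1674]
```

View pics/w22c.png

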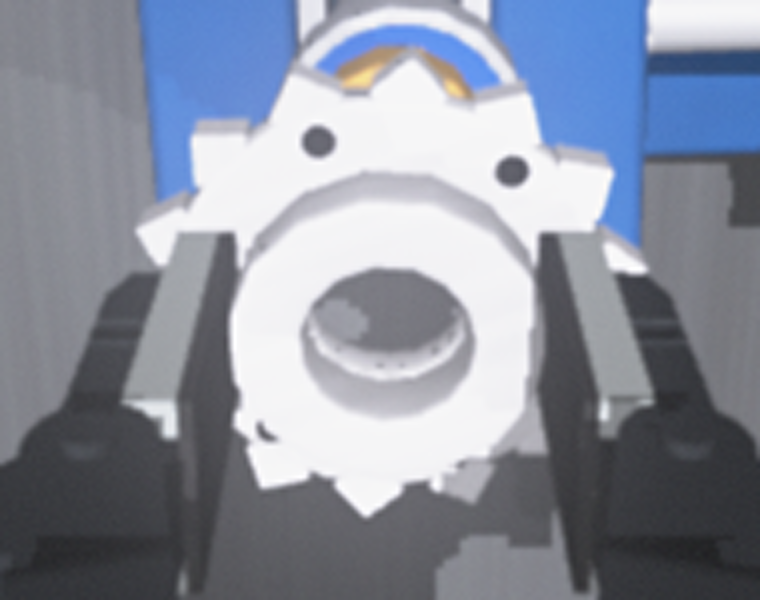

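Request:
play_rows --moves '[{"dx": -0.3,"dy": 0.8,"dz": 3,"turn": 0,"grip": 0.35},{"dx": -0.3,"dy": 0.8,"dz": 7,"turn": 0,"grip": 0.35},{"dx": -0.3,"dy": 0.8,"dz": 11,"turn": 0,"grip": 0.35},{"dx": -0.3,"dy": 0.8,"dz": 15,"turn": 0,"grip": 0.35},{"dx": -0.3,"dy": 0.8,"dz": 19,"turn": 0,"grip": 0.35},{"dx": -0.3,"dy": 0.8,"dz": 22,"turn": 0,"grip": 0.35},{"dx": -0.3,"dy": 0.8,"dz": 24,"turn": 0,"grip": 0.35},{"dx": -0.3,"dy": 0.8,"dz": 24,"turn": 0,"grip": 0.35}]'

```text
clock: 21.5
tool_pos: [0.6129, -0.2273, 0.1113]
tcp_rot: [[0.001, 1.0, -0.001], [1.0, -0.001, 0.0], [0.0, -0.001, -1.0]]
ft_force: [0.1, -0.3, -2.1]
finger_gap: 0.426
```

```bash
python3 -c "
from h import *
s=snap('wrist','w23')
go(612,-227,92,90)
im=s['img'][180:330,160:350]; cv2.imwrite('pics/w23c.png',cv2.resize(im,None,fx=4,fy=4,interpolation=cv2.INTER_CUBIC))
"
```

```text
t 21.55 pos [ 613.1 -227.3  111.6] yaw 90.0 gap 0.425 F [-1.5  0.3 -0.4] j6 -26.3
dx 0.3 dy -1.1 dz 19.6 turn -0.0
```

View pics/w23c.png

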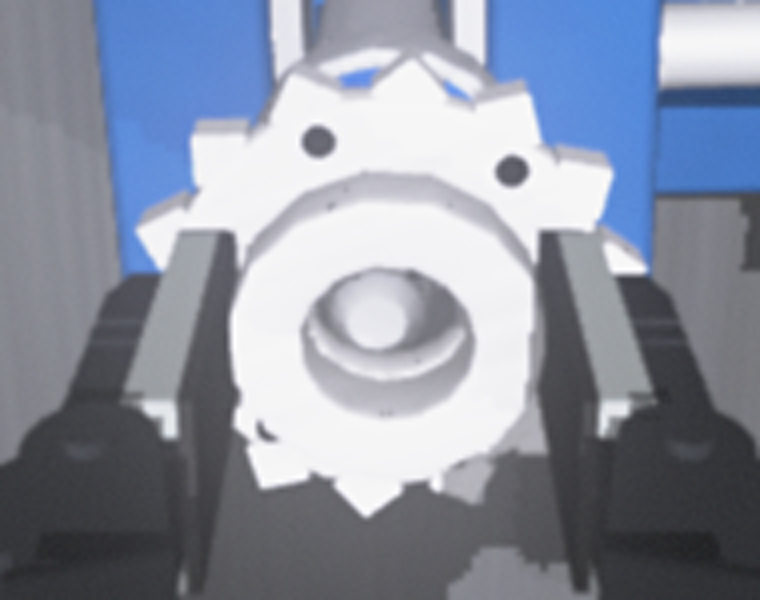

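Request:
play_rows --moves '[{"dx": 0.2,"dy": -1,"dz": 0,"turn": 0,"grip": 0.35},{"dx": 0.2,"dy": -1,"dz": 4,"turn": 0,"grip": 0.35},{"dx": 0.2,"dy": -1,"dz": 8,"turn": 0,"grip": 0.35},{"dx": 0.2,"dy": -1,"dz": 12,"turn": 0,"grip": 0.35},{"dx": 0.2,"dy": -1,"dz": 15,"turn": 0,"grip": 0.35},{"dx": 0.2,"dy": -1,"dz": 17,"turn": 0,"grip": 0.35},{"dx": 0.2,"dy": -1,"dz": 18,"turn": 0,"grip": 0.35},{"dx": 0.2,"dy": -1,"dz": 18,"turn": 0,"grip": 0.35}]'

```text
clock: 22.22
tool_pos: [0.6121, -0.2271, 0.0936]
tcp_rot: [[0.001, 1.0, -0.001], [1.0, -0.001, 0.0], [0.0, -0.001, -1.0]]
ft_force: [0.1, 0.2, -1.8]
finger_gap: 0.426
```

```bash
python3 -c "
from h import *
s=snap('wrist','w24')
go(612,-227,92,90)
W=world(s)
p=W[(W[...,2]>.115)&(W[...,2]<.13)&(abs(W[...,0]-.612)<.02)];print(len(p),np.percentile(p[:,2],[25,50,75]))
im=s['img'][180:330,160:350]; cv2.imwrite('pics/w24c.png',cv2.resize(im,None,fx=4,fy=4,interpolation=cv2.INTER_CUBIC))
"
```

```text
t 22.27 pos [ 612.2 -227.2   93.9] yaw 90.0 gap 0.424 F [ 0.6 -0.5 -0.5] j6 -26.4
dx 0.2 dy -0.2 dz 1.9 turn -0.0
6802 [0.11632187 0.12470595 0.12617108]
```

View pics/w24c.png

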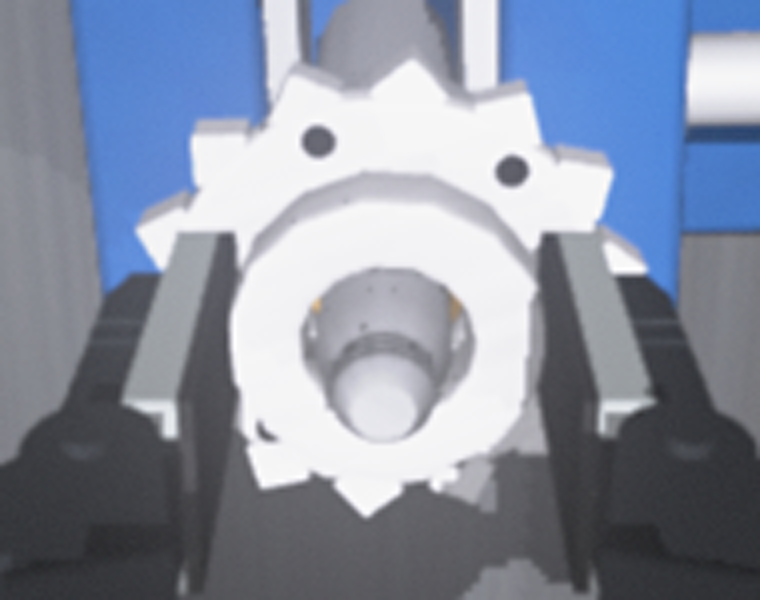

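Hub top is at about 125–126 mm and home is 123. I'll lower 1.5 mm more and release.

Request:
play_rows --moves '[{"dx": 0.2,"dy": 0,"dz": 1,"turn": 0,"grip": 0.35},{"dx": 0.2,"dy": 0,"dz": 1.5,"turn": 0,"grip": 0.35},{"dx": 0.2,"dy": 0,"dz": 1.5,"turn": 0,"grip": 0.62},{"dx": 0.2,"dy": 0,"dz": 1.5,"turn": 0,"grip": 0.62},{"dx": 0.2,"dy": 0,"dz": 1.5,"turn": 0,"grip": 0.62},{"dx": 0.2,"dy": 0,"dz": 1.5,"turn": 0,"grip": 0.62},{"dx": 0.2,"dy": 0,"dz": -8,"turn": 0,"grip": 0.62},{"dx": 0.2,"dy": 0,"dz": -35,"turn": 0,"grip": 0.62},{"dx": 0.2,"dy": 0,"dz": -62,"turn": 0,"grip": 0.62},{"dx": 0.2,"dy": 0,"dz": -70,"turn": 0,"grip": 0.62},{"dx": 0.2,"dy": 0,"dz": -70,"turn": 0,"grip": 0.62},{"dx": 0.2,"dy": 0,"dz": -70,"turn": 0,"grip": 0.62}]'

```text
clock: 23.27
tool_pos: [0.6125, -0.2271, 0.1645]
tcp_rot: [[0.001, 1.0, 0.001], [1.0, -0.001, -0.001], [-0.001, 0.001, -1.0]]
ft_force: [0.2, 0.3, -0.1]
finger_gap: 0.619
```

```bash
python3 -c "
from h import *
s=snap('wrist','w25')
go(432,310,165,90)
W=world(s)
p=W[(W[...,2]>.116)&(W[...,2]<.13)&(abs(W[...,0]-.612)<.03)];print(len(p),np.percentile(p[:,2],[10,25,50,75,90]))
p=W[(W[...,2]>.108)&(W[...,2]<.1165)&(abs(W[...,0]-.612)<.035)];print(len(p),np.percentile(p[:,2],[10,25,50,75,90]))
im=s['img'][100:300,140:390]; cv2.imwrite('pics/w25c.png',cv2.resize(im,None,fx=3,fy=3,interpolation=cv2.INTER_CUBIC))
"
```

```text
t 23.32 pos [ 611.7 -226.7  163.3] yaw 90.0 gap 0.621 F [-1.   0.7 -0.2] j6 -26.4
dx 536.6 dy -180.1 dz -1.3 turn -0.0
1908 [0.12112287 0.12263819 0.12328927 0.12383804 0.12447235]
2852 [0.1122487  0.11277933 0.11330147 0.11376472 0.11419412]
```

View pics/w25c.png

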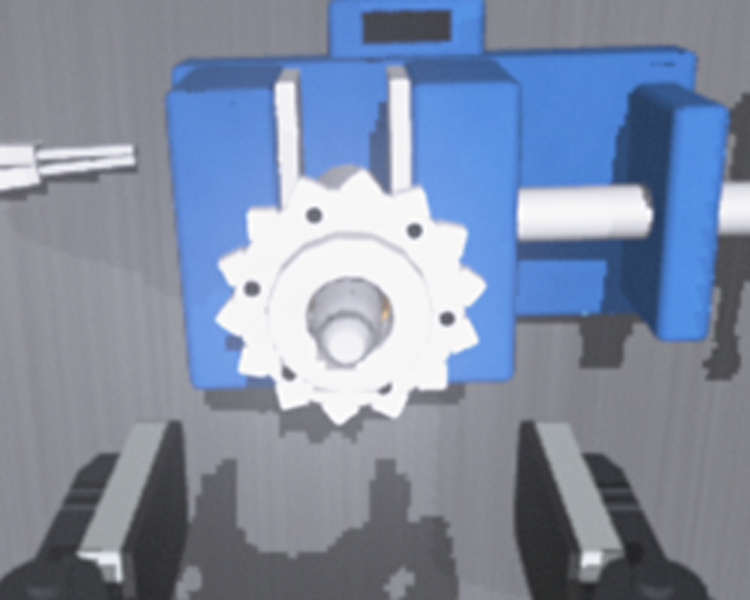

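Sprocket is home, with its hub top at 123.3 and plate top at 113.3 mm. Next is the small collar.

Request:
play_rows --moves '[{"dx": 10,"dy": -3,"dz": 0,"turn": 0,"grip": 0.62},{"dx": 36,"dy": -12,"dz": 0,"turn": 0,"grip": 0.62},{"dx": 72,"dy": -24,"dz": 0,"turn": 0,"grip": 0.62},{"dx": 108,"dy": -36,"dz": 0,"turn": 0,"grip": 0.62},{"dx": 144,"dy": -48,"dz": 0,"turn": 0,"grip": 0.62},{"dx": 180,"dy": -60,"dz": 0,"turn": 0,"grip": 0.62},{"dx": 216,"dy": -72,"dz": 0,"turn": 0,"grip": 0.62},{"dx": 252,"dy": -84,"dz": 0,"turn": 0,"grip": 0.62},{"dx": 288,"dy": -96,"dz": 0,"turn": 0,"grip": 0.62},{"dx": 324,"dy": -108,"dz": 0,"turn": 0,"grip": 0.62},{"dx": 350,"dy": -117,"dz": 0,"turn": 0,"grip": 0.62},{"dx": 360,"dy": -120,"dz": 0,"turn": 0,"grip": 0.62}]'

```text
clock: 24.32
tool_pos: [0.4887, 0.1364, 0.1626]
tcp_rot: [[-0.002, 1.0, -0.004], [1.0, 0.002, 0.001], [0.001, -0.004, -1.0]]
ft_force: [-0.7, 0.6, -0.0]
finger_gap: 0.619
```

Request:
play_rows --moves '[{"dx": 10,"dy": -3,"dz": 0,"turn": 0,"grip": 0.62},{"dx": 36,"dy": -12,"dz": 0,"turn": 0,"grip": 0.62},{"dx": 72,"dy": -24,"dz": 5,"turn": 0,"grip": 0.62},{"dx": 108,"dy": -36,"dz": 10,"turn": 0,"grip": 0.62},{"dx": 144,"dy": -48,"dz": 20,"turn": 0,"grip": 0.62},{"dx": 166,"dy": -56,"dz": 30,"turn": 0,"grip": 0.62},{"dx": 175,"dy": -60,"dz": 38,"turn": 0,"grip": 0.62},{"dx": 175,"dy": -60,"dz": 40,"turn": 0,"grip": 0.62},{"dx": 175,"dy": -60,"dz": 40,"turn": 0,"grip": 0.62},{"dx": 175,"dy": -60,"dz": 40,"turn": 0,"grip": 0.62}]'

```text
clock: 25.15
tool_pos: [0.4332, 0.3067, 0.1238]
tcp_rot: [[0.002, 1.0, -0.0], [1.0, -0.002, -0.001], [-0.001, -0.0, -1.0]]
ft_force: [0.3, -1.1, -0.0]
finger_gap: 0.621
```

```bash
python3 -c "
from h import *
s=snap('wrist','w26')
go(432,311,-20,90)
W=world(s)
h=cv2.cvtColor(s['img'],cv2.COLOR_BGR2HSV)
p=W[((h[...,0]<8)|(h[...,0]>172))&(h[...,1]>120)&(W[...,2]>.0095)&(W[...,2]<.0145)&(abs(W[...,0]-.432)<.04)&(abs(W[...,1]-.311)<.03)];print(len(p),p.mean(0),cv2.minEnclosingCircle((p[:,:2]*1000).astype(np.float32)))
"
```

```text
t 25.2 pos [433.5 306.7 124.2] yaw 89.9 gap 0.625 F [ 0.  -0.5  0.6] j6 28.0
dx 4.4 dy -1.6 dz 144.2 turn -0.1
743 [0.43347309 0.31331041 0.01230151] ((433.67779541015625, 312.0981750488281), 18.815034866333008)
```

View pics/w26.png

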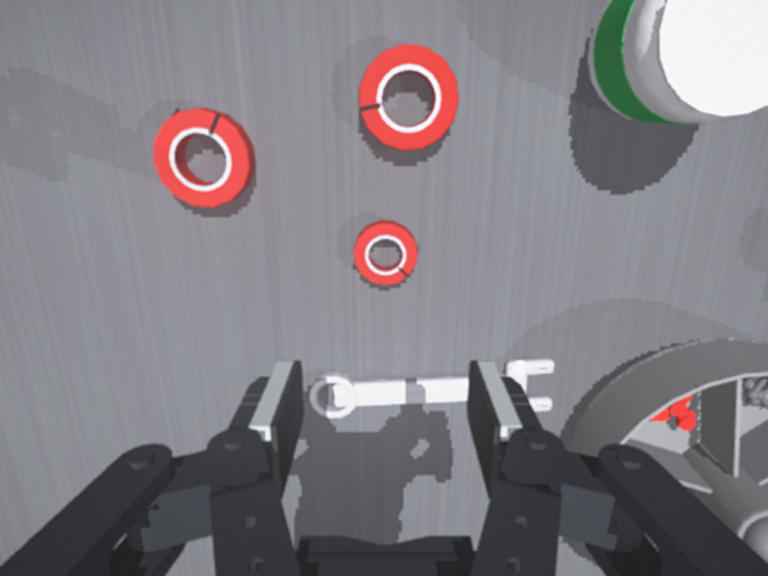

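Request:
play_rows --moves '[{"dx": 5.2,"dy": 0,"dz": 15,"turn": 0,"grip": 0.6},{"dx": 5.2,"dy": 0,"dz": 45,"turn": 0,"grip": 0.6},{"dx": 5.2,"dy": 0,"dz": 80,"turn": 0,"grip": 0.6},{"dx": 5.2,"dy": 0,"dz": 110,"turn": 0,"grip": 0.6},{"dx": 5.2,"dy": 0,"dz": 128,"turn": 0,"grip": 0.6},{"dx": 5.2,"dy": 0,"dz": 137,"turn": 0,"grip": 0.57},{"dx": 5.2,"dy": 0,"dz": 142,"turn": 0,"grip": 0.54},{"dx": 5.2,"dy": 0,"dz": 144,"turn": 0,"grip": 0.54},{"dx": 5.2,"dy": 0,"dz": 144,"turn": 0,"grip": 0.54}]'

```text
clock: 25.95
tool_pos: [0.4337, 0.3133, -0.0193]
tcp_rot: [[0.001, 1.0, 0.001], [1.0, -0.001, 0.001], [0.001, 0.001, -1.0]]
ft_force: [0.4, 0.7, 0.0]
finger_gap: 0.537
```

```bash
python3 -c "
from h import *
s=snap('wrist','w27')
go(433.6,312,-20,90)
W=world(s)
h=cv2.cvtColor(s['img'],cv2.COLOR_BGR2HSV)
p=W[((h[...,0]<8)|(h[...,0]>172))&(h[...,1]>120)&(W[...,2]>.0095)&(W[...,2]<.0145)&(abs(W[...,0]-.432)<.04)&(abs(W[...,1]-.311)<.03)];print(len(p),p.mean(0),cv2.minEnclosingCircle((p[:,:2]*1000).astype(np.float32)))
im=s['img'][190:330,170:345]; cv2.imwrite('pics/w27c.png',cv2.resize(im,None,fx=4,fy=4,interpolation=cv2.INTER_CUBIC))
"
```

```text
t 26.0 pos [433.8 313.5 -19. ] yaw 89.9 gap 0.538 F [-0.2  0.2  0.7] j6 28.5
dx -1.5 dy -0.2 dz 1.0 turn -0.1
2642 [0.43346171 0.31438663 0.0121827 ] ((433.50494384765625, 312.2126159667969), 19.010149002075195)
```

View pics/w27c.png

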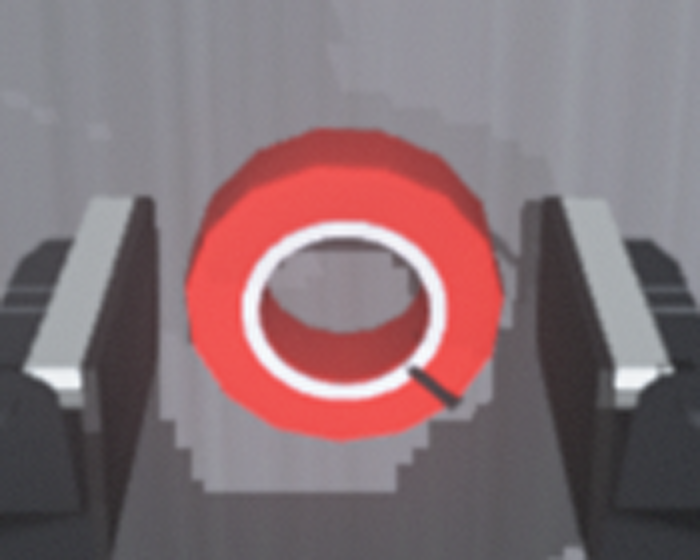

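Request:
play_rows --moves '[{"dx": -1.3,"dy": -0.2,"dz": 0.5,"turn": 0,"grip": 0.54},{"dx": -1.3,"dy": -0.2,"dz": 0.5,"turn": 0,"grip": 0.54},{"dx": -1.3,"dy": -0.2,"dz": 0.5,"turn": 0,"grip": 0.35},{"dx": -1.3,"dy": -0.2,"dz": 0.5,"turn": 0,"grip": 0.35},{"dx": -1.3,"dy": -0.2,"dz": 0.5,"turn": 0,"grip": 0.35},{"dx": -1.3,"dy": -0.2,"dz": 0.5,"turn": 0,"grip": 0.35},{"dx": -1.3,"dy": -0.2,"dz": 0.5,"turn": 0,"grip": 0.35}]' --squeeze 35

```text
clock: 26.58
tool_pos: [0.4329, 0.3122, -0.0195]
tcp_rot: [[0.0, 1.0, 0.001], [1.0, -0.0, 0.0], [0.0, 0.001, -1.0]]
ft_force: [-0.7, -1.2, 6.7]
finger_gap: 0.415
```

Request:
play_rows --moves '[{"dx": 0,"dy": 0,"dz": -10,"turn": 0,"grip": 0.35},{"dx": 0,"dy": 0,"dz": -35,"turn": 0,"grip": 0.35},{"dx": 0,"dy": 0,"dz": -65,"turn": 0,"grip": 0.35},{"dx": 0,"dy": 0,"dz": -95,"turn": 0,"grip": 0.35},{"dx": 0,"dy": 0,"dz": -125,"turn": 0,"grip": 0.35},{"dx": 0,"dy": 0,"dz": -155,"turn": 0,"grip": 0.35},{"dx": 0,"dy": 0,"dz": -175,"turn": 0,"grip": 0.35},{"dx": 0,"dy": 0,"dz": -182,"turn": 0,"grip": 0.35},{"dx": 0,"dy": 0,"dz": -182,"turn": 0,"grip": 0.35},{"dx": 0,"dy": 0,"dz": -182,"turn": 0,"grip": 0.35}]'

```text
clock: 27.42
tool_pos: [0.4319, 0.3118, 0.1612]
tcp_rot: [[0.0, 1.0, -0.0], [1.0, -0.0, -0.0], [-0.0, -0.0, -1.0]]
ft_force: [-0.4, 0.3, -1.6]
finger_gap: 0.421
```

```bash
python3 -c "
from h import *
s=snap('wrist','w28')
go(612,-227,168,90)
im=s['img'][180:330,160:350]; cv2.imwrite('pics/w28c.png',cv2.resize(im,None,fx=4,fy=4,interpolation=cv2.INTER_CUBIC))
"
```

```text
t 27.47 pos [431.4 311.5 160.3] yaw 90.0 gap 0.415 F [-0.  -0.2 -0.9] j6 28.4
dx -538.4 dy 180.9 dz -7.4 turn -0.0
```

View pics/w28c.png

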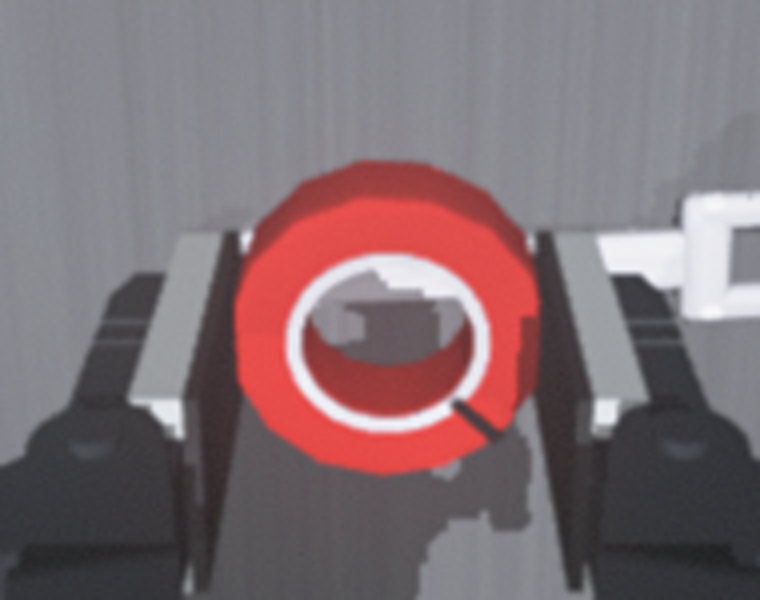

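Request:
play_rows --moves '[{"dx": -10,"dy": 3,"dz": 0,"turn": 0,"grip": 0.35},{"dx": -33,"dy": 11,"dz": 0,"turn": 0,"grip": 0.35},{"dx": -66,"dy": 22,"dz": -4,"turn": 0,"grip": 0.35},{"dx": -99,"dy": 33,"dz": -8,"turn": 0,"grip": 0.35},{"dx": -132,"dy": 44,"dz": -8,"turn": 0,"grip": 0.35},{"dx": -165,"dy": 55,"dz": -8,"turn": 0,"grip": 0.35},{"dx": -198,"dy": 66,"dz": -8,"turn": 0,"grip": 0.35},{"dx": -231,"dy": 77,"dz": -8,"turn": 0,"grip": 0.35},{"dx": -264,"dy": 88,"dz": -8,"turn": 0,"grip": 0.35},{"dx": -297,"dy": 100,"dz": -8,"turn": 0,"grip": 0.35},{"dx": -326,"dy": 110,"dz": -8,"turn": 0,"grip": 0.35},{"dx": -350,"dy": 118,"dz": -8,"turn": 0,"grip": 0.35}]'

```text
clock: 28.47
tool_pos: [0.5496, -0.0411, 0.1678]
tcp_rot: [[0.002, 1.0, -0.003], [1.0, -0.002, -0.0], [-0.0, -0.003, -1.0]]
ft_force: [-0.2, 0.2, -0.1]
finger_gap: 0.41
```

Request:
play_rows --moves '[{"dx": -20,"dy": 7,"dz": 0,"turn": 0,"grip": 0.35},{"dx": -50,"dy": 17,"dz": 0,"turn": 0,"grip": 0.35},{"dx": -83,"dy": 28,"dz": 0,"turn": 0,"grip": 0.35},{"dx": -116,"dy": 39,"dz": 0,"turn": 0,"grip": 0.35},{"dx": -146,"dy": 49,"dz": 0,"turn": 0,"grip": 0.35},{"dx": -170,"dy": 57,"dz": 0,"turn": 0,"grip": 0.35},{"dx": -184,"dy": 62,"dz": 0,"turn": 0,"grip": 0.35},{"dx": -188,"dy": 63,"dz": 0,"turn": 0,"grip": 0.35},{"dx": -188,"dy": 63,"dz": 0,"turn": 0,"grip": 0.35},{"dx": -188,"dy": 63,"dz": 0,"turn": 0,"grip": 0.35}]'

```text
clock: 29.3
tool_pos: [0.612, -0.2248, 0.1686]
tcp_rot: [[0.001, 1.0, -0.002], [1.0, -0.001, 0.002], [0.002, -0.002, -1.0]]
ft_force: [0.3, -0.4, -0.0]
finger_gap: 0.409
```

```bash
python3 -c "
from h import *
go(612,-227,132,90)
"
```

```text
t 29.3 pos [ 612.  -224.8  168.6] yaw 90.0 gap 0.409 F [ 0.3 -0.4 -0. ] j6 -26.2
dx -2.2 dy 0.1 dz 36.6 turn -0.0
```

Request:
play_rows --moves '[{"dx": -2,"dy": 0,"dz": 5,"turn": 0,"grip": 0.35},{"dx": -2,"dy": 0,"dz": 17,"turn": 0,"grip": 0.35},{"dx": -2,"dy": 0,"dz": 28,"turn": 0,"grip": 0.35},{"dx": -2,"dy": 0,"dz": 36,"turn": 0,"grip": 0.35},{"dx": -2,"dy": 0,"dz": 38,"turn": 0,"grip": 0.35},{"dx": -2,"dy": 0,"dz": 38,"turn": 0,"grip": 0.35},{"dx": -2,"dy": 0,"dz": 38,"turn": 0,"grip": 0.35}]'

```text
clock: 29.88
tool_pos: [0.613, -0.228, 0.1313]
tcp_rot: [[0.0, 1.0, -0.0], [1.0, -0.0, 0.0], [0.0, -0.0, -1.0]]
ft_force: [-0.4, -0.0, 0.3]
finger_gap: 0.409
```

```bash
python3 -c "
from h import *
s=snap('wrist','w29')
go(612,-227,168,90)
W=world(s)
p=W[(W[...,2]>.155)&(W[...,2]<.172)&(abs(W[...,0]-.612)<.02)];z=np.median(p[:,2]);print(len(p),z)
im=s['img'][180:330,160:350]; cv2.imwrite('pics/w29c.png',cv2.resize(im,None,fx=4,fy=4,interpolation=cv2.INTER_CUBIC))
h=cv2.cvtColor(s['img'],cv2.COLOR_BGR2HSV)
q=p2=W[((h[...,0]<8)|(h[...,0]>172))&(h[...,1]>120)&(abs(W[...,2]-z)<.002)]; print(cv2.minEnclosingCircle((q[:,:2]*1000).astype(np.float32)))
t=(abs(W[...,2]-.139)<.0035)&(abs(W[...,0]-.612)<.012)&(abs(W[...,1]+.227)<.012); q=W[t]; print(len(q),q.min(0),q.max(0))
"
```

```text
t 29.93 pos [ 613.3 -228.2  131.7] yaw 90.0 gap 0.409 F [ 0.5 -0.7 -0.5] j6 -26.4
dx 1.2 dy -1.3 dz -36.3 turn -0.0
4364 0.16295862141004824
((613.2507934570312, -228.16622924804688), 18.93393898010254)Traceback (most recent call last):
  File "<string>", line 10, in <module>
    t=(abs(W[...,2]-.139)<.0035)&(abs(W[...,0]-.612)<.012)&(abs(W[...,1]+.227)<.012); q=W[t]; print(len(q),q.min(0),q.max(0))
                                                                                                           ~~~~~^^^
    return umr_minimum(a, axis, None, out, keepdims, initial, where)
ValueError: zero-size array to reduction operation minimum which has no identity
```

View pics/w29c.png

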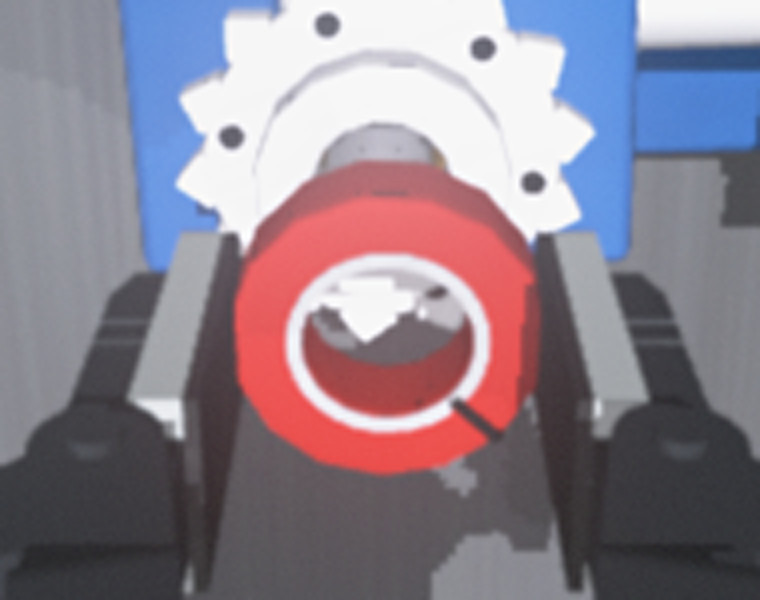

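Request:
play_rows --moves '[{"dx": 1.3,"dy": -1.3,"dz": 0,"turn": 0,"grip": 0.35},{"dx": 1.3,"dy": -1.3,"dz": 4,"turn": 0,"grip": 0.35},{"dx": 1.3,"dy": -1.3,"dz": 8,"turn": 0,"grip": 0.35},{"dx": 1.3,"dy": -1.3,"dz": 12,"turn": 0,"grip": 0.35},{"dx": 1.3,"dy": -1.3,"dz": 16,"turn": 0,"grip": 0.35},{"dx": 1.3,"dy": -1.3,"dz": 18,"turn": 0,"grip": 0.35},{"dx": 1.3,"dy": -1.3,"dz": 18,"turn": 0,"grip": 0.35}]'

```text
clock: 30.52
tool_pos: [0.6112, -0.2266, 0.1126]
tcp_rot: [[0.001, 1.0, -0.001], [1.0, -0.001, 0.001], [0.001, -0.001, -1.0]]
ft_force: [0.3, -0.2, -1.5]
finger_gap: 0.412
```

```bash
python3 -c "
from h import *
s=snap('wrist','w30')
go(612,-227,105,90)
im=s['img'][180:330,160:350]; cv2.imwrite('pics/w30c.png',cv2.resize(im,None,fx=4,fy=4,interpolation=cv2.INTER_CUBIC))
"
```

```text
t 30.57 pos [ 611.5 -226.7  113. ] yaw 90.0 gap 0.411 F [ 0.7 -0.4 -0.9] j6 -26.4
dx -0.3 dy 0.5 dz 8.0 turn -0.0
```

View pics/w30c.png

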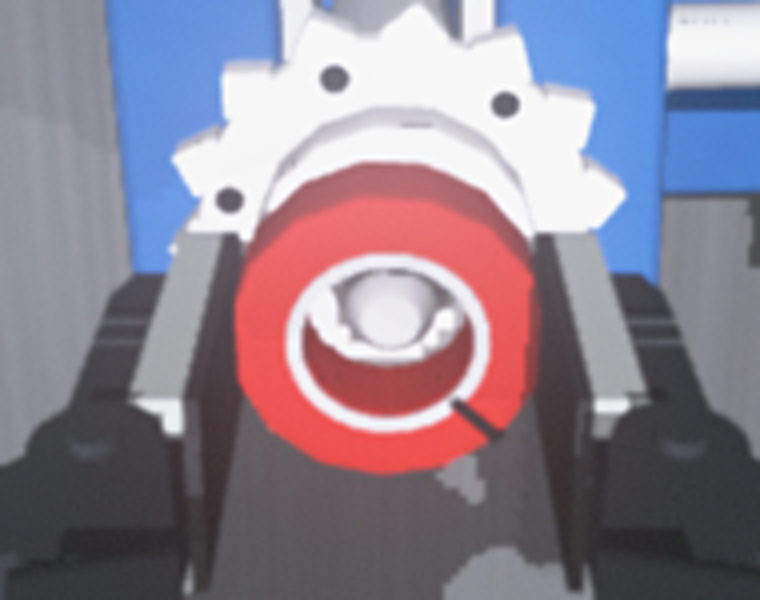

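Well centred. I'll lower to just above home, then check.

Request:
play_rows --moves '[{"dx": 0,"dy": 0,"dz": 2,"turn": 0,"grip": 0.35},{"dx": 0,"dy": 0,"dz": 4,"turn": 0,"grip": 0.35},{"dx": 0,"dy": 0,"dz": 6,"turn": 0,"grip": 0.35},{"dx": 0,"dy": 0,"dz": 7.5,"turn": 0,"grip": 0.35},{"dx": 0,"dy": 0,"dz": 7.5,"turn": 0,"grip": 0.35},{"dx": 0,"dy": 0,"dz": 7.5,"turn": 0,"grip": 0.35}]'

```text
clock: 31.07
tool_pos: [0.6117, -0.2268, 0.1059]
tcp_rot: [[0.001, 1.0, -0.0], [1.0, -0.001, -0.0], [-0.0, -0.0, -1.0]]
ft_force: [-0.4, -0.7, -0.9]
finger_gap: 0.411
```

```bash
python3 -c "
from h import *
s=snap('wrist','w31')
go(612,-227,105,90)
W=world(s)
h=cv2.cvtColor(s['img'],cv2.COLOR_BGR2HSV)
q=W[((h[...,0]<8)|(h[...,0]>172))&(h[...,1]>120)&(W[...,2]>.12)&(W[...,2]<.145)]; print(len(q),np.percentile(q[:,2],[25,50,75]))
"
```

```text
t 31.12 pos [ 611.8 -226.8  106. ] yaw 90.0 gap 0.415 F [-0.8 -0.3 -0.2] j6 -26.4
dx -0.2 dy 0.2 dz 1.0 turn -0.0
2678 [0.13705519 0.1376227  0.13804114]
```

Top is at 137.6 mm and home is 135. I'll lower 1.7 mm more, release and lift.

Request:
play_rows --moves '[{"dx": 0,"dy": 0,"dz": 1,"turn": 0,"grip": 0.35},{"dx": 0,"dy": 0,"dz": 1.7,"turn": 0,"grip": 0.35},{"dx": 0,"dy": 0,"dz": 1.7,"turn": 0,"grip": 0.35},{"dx": 0,"dy": 0,"dz": 1.7,"turn": 0,"grip": 0.62},{"dx": 0,"dy": 0,"dz": 1.7,"turn": 0,"grip": 0.62},{"dx": 0,"dy": 0,"dz": 1.7,"turn": 0,"grip": 0.62},{"dx": 0,"dy": 0,"dz": 1.7,"turn": 0,"grip": 0.62},{"dx": 0,"dy": 0,"dz": -8,"turn": 0,"grip": 0.62},{"dx": 0,"dy": 0,"dz": -35,"turn": 0,"grip": 0.62},{"dx": 0,"dy": 0,"dz": -62,"turn": 0,"grip": 0.62},{"dx": 0,"dy": 0,"dz": -70,"turn": 0,"grip": 0.62},{"dx": 0,"dy": 0,"dz": -70,"turn": 0,"grip": 0.62}]'

```text
clock: 32.12
tool_pos: [0.614, -0.2279, 0.1798]
tcp_rot: [[0.001, 1.0, 0.006], [1.0, -0.001, -0.003], [-0.003, 0.006, -1.0]]
ft_force: [-0.9, -0.7, -0.7]
finger_gap: 0.619
```

Request:
play_rows --moves '[{"dx": 10,"dy": 0,"dz": 0,"turn": 0,"grip": 0.62},{"dx": 30,"dy": 0,"dz": 0,"turn": 0,"grip": 0.62},{"dx": 40,"dy": 0,"dz": 0,"turn": 0,"grip": 0.62},{"dx": 40,"dy": 0,"dz": 0,"turn": 0,"grip": 0.62},{"dx": 40,"dy": 0,"dz": 0,"turn": 0,"grip": 0.62}]'

```text
clock: 32.53
tool_pos: [0.6111, -0.1858, 0.1749]
tcp_rot: [[-0.001, 1.0, -0.002], [1.0, 0.001, 0.0], [0.0, -0.002, -1.0]]
ft_force: [0.4, -0.2, 0.2]
finger_gap: 0.617
```

```bash
python3 -c "
from h import *
s=snap('wrist','w32'); t=snap('top','t32')
go(612,-227,105,90)
W=world(s)
h=cv2.cvtColor(s['img'],cv2.COLOR_BGR2HSV)
q=W[((h[...,0]<8)|(h[...,0]>172))&(h[...,1]>120)&(W[...,2]>.12)&(W[...,2]<.145)]; print(len(q),np.percentile(q[:,2],[5,25,50,75,95]))
q=q[q[:,2]>.1325]; print(cv2.minEnclosingCircle((q[:,:2]*1000).astype(np.float32)))
A=np.c_[q[:,:2],np.ones(len(q))]; print('tilt',np.linalg.lstsq(A,q[:,2],rcond=None)[0][:2])
p=W[(W[...,2]>.108)&(W[...,2]<.1165)&(abs(W[...,0]-.612)<.035)];print(len(p),np.median(p[:,2]))
"
```

```text
t 32.63 pos [ 611.6 -187.1  175.4] yaw 90.0 gap 0.618 F [ 0.1 -0.  -0.7] j6 -23.1
dx -39.9 dy 0.5 dz 70.4 turn -0.0
1039 [0.13347652 0.13484448 0.13535652 0.13578616 0.13634723]
((612.1441040039062, -226.94354248046875), 18.77855110168457)
tilt [ 0.00126413 -0.00210674]
1908 0.11330665604245402
```

View pics/w32.png

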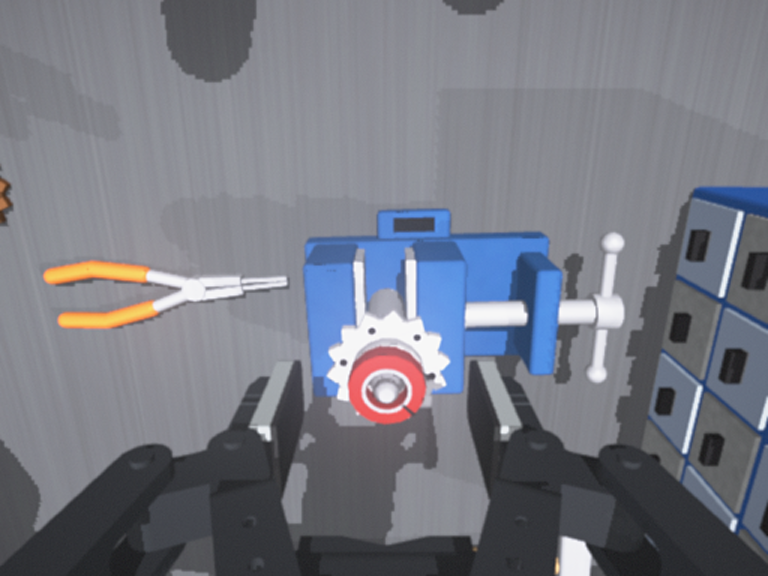

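View pics/t32.png

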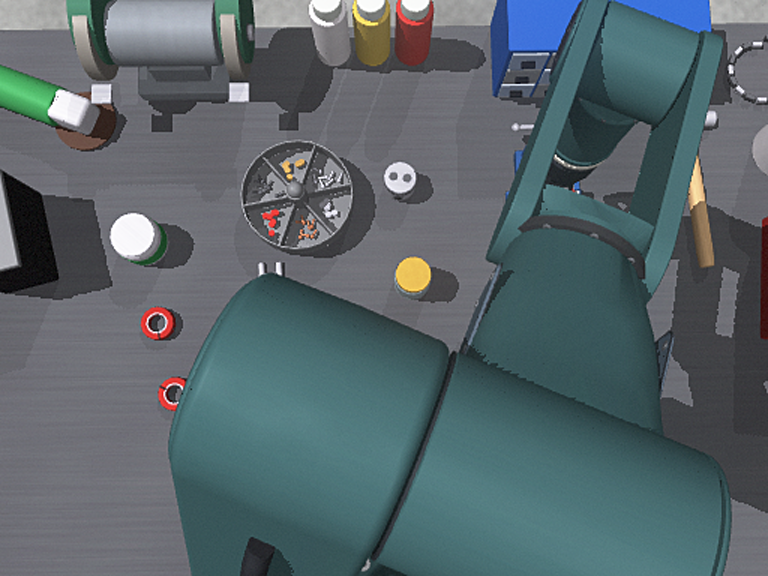

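The collar's top is at 135.4 mm, level and on the axis, and the gripper is clear. The jar and piston are where they started in the top view, and the pliers show undisturbed in the wrist view. Handing in.

```bash
python3 -c "
from plant import close_job
print(close_job())"
```

```text
the job is handed in; nothing more can be done
None
```

All four parts are on the shaft in the required order: bearing, brass spacer, silver sprocket with its hub up, and the smallest red collar. I handed the job in at about 32.6 s; no verdict is reported.

**Last checks:** Wrist-camera depth after each release put the tops close to their home heights:

| Part | Measured top (mm) | Home (mm) |
|---|---|---|
| Bearing | 97.8 | 97 |
| Spacer | 107.2 | 107 |
| Sprocket plate | 113.3 | 113 |
| Sprocket hub | 123.3 | 123 |
| Collar | 135.4 | 135 |

The collar's centre is at (612.1, -226.9) mm, within about 1 mm of the measured shaft axis. Its tilt is about 0.002 rad, and the gripper is open and clear of everything.

**Bystanders:** The jar and piston are where they were in the last top view, and the pliers look undisturbed in the wrist view. The arm hid most of the spanner in that last view. Its visible end is in place, and I made no contact with it that I know of.

**Disagreement:** The real finger tips are about 20–30 mm behind the reported TCP, depending on the opening, although the description puts the TCP at their very end. I took all grasp heights from depth and contact instead. The fingertips pressed the bench or the sprocket plate with about 4–8 N during three grasps, without consequence.

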